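Wind out the ratcheted tray, take the trivet, let the tray back

ROBOT

A 6-joint arm with a two-finger parallel gripper is mounted at the origin on the work surface. World frame = base frame: x ahead of the robot, y to its left, z up, the work surface at z = 0. Lengths are in m, angles in rad, forces in N, time in s.
With the tool pointing down it reaches from about 0.275 to 0.825 m from the base axis. Payload 4.9 kg.
Tool frame: the origin (TCP) lies between the finger pads; the fingertips stand 8 mm ahead of it and the grasp point (between the pads) lies 11 mm behind it; z points along the fingers, y is the direction in which the jaws open and shut (so a half turn about z gives the same grasp; the last joint's range is limited). The gripper opens to 85 mm and grips with 20 to 120 N. Pads are 22 mm wide; open, the fingers measure 114 mm over their backs; the gripper's body (76 mm by 85 mm) begins 54 mm behind the grasp point. The pads swing forward as they close: fully open they stand 13 mm farther back than shut.
Start: joints at [-1.455, 0.326, -0.193, 1.052, 0, 1.437], TCP at [0.136, -0.533, 0.239] pointing down, gripper open.
Joint ranges: [-2.65, 2.65], [-0.97, 1.79], [-1.3, 1.35], [-1.93, 2.1], [-1.47, 1.37], [-3.14, 3.14]. Speed limits (rad/s): [2.57, 2.57, 3.14, 3.14, 3.14, 3.14].

INTERFACE

Orientations are given as a unit quaternion [x, y, z, w].
In Python, from station import * gives the robot as it stands. The module is installed in compiled form; this text tells all that it offers.
- The arm moves only by the tool arm_command, never from a script. Its argument "commands" is a list of rows, each an object with "xyz": the shift along the tool's x, y, z in m, a list of three; "rotation": the turn, a rotation vector about the tool's x, y, z in degrees, a list of three; "gripper": the opening, from 0 (shut) to 1 (fully open). A call has 1 to 10 rows; each row shifts and turns the commanded pose from where the row before left it, along the tool's axes as they then stand; what a row does not reach is not made up. A row lasts 1/10 s, in which the tool goes at most 50 mm and 8.59 degrees, less where a joint would pass 70% of its speed; a pose out of reach is approached as far as the arm can. A call is refused whole if a number of a shift passes 0.05 or a number of a turn 8.59, either way. A call with a gripper value outside its range is refused whole. The fingers move at their own pace and stop on an object; "force" is the grip in N (left out, the last holds). Time passes only in rows, so rows that do not move let the fingers close. It gives the time, the measured TCP pose, the force and the opening at its end, in the units of the state.
- read_state(): the state, without advancing time (a new reading comes with each control period).
- grab_frame(name): name is "side" or "top"; returns a dict with "img" (384x512x3 uint8, red, green, blue), "K" (3x3 intrinsics, pixels), "pose" (4x4, takes a point from camera to world coordinates). Camera axes: x right, y down, z forward; pixel columns grow to the right and rows downward; lengths in m; the calibration is good to about 2 mm. A picture is of the moment at which its call begins. There is no depth.
- finish_job(): hands the job in, once; it reports no verdict.
The state is a dict: "time_s": time; "qpos": joint angles; "qvel": joint speeds; "effort": joint torques, N m; "position": TCP position; "ee_rot": TCP orientation; "ft_force": force on the tool from outside, world axes, zero at the start; "moment": the same for the moment, N m; "finger_gap": opening from 0.0 (shut) to 1.0 (fully open).
Only numpy, scipy, OpenCV 4.12 (cv2) and the standard library are available. Lean on these libraries where they do the work, as an engineer would, in place of code of your own. Each camera call takes 0.05 s, during which the arm holds its last target.

TASK

Turn the wooden knob clockwise three clicks, one click at a time with a short pause after each so that the pawl drops in, to wind the steel tray out from under its glass cover. Lift the folded trivet out of it and lay it down flat (not dropped) on the tea tray beside the glasses. Then throw the pawl right back, and with the knob turn the steel tray fully home; leave the pawl thrown back, the coasters in their tray and the glasses as they stand.

Things in the scene. Friction and masses are not known exactly. Their poses are not given: they have to be found in the camera images.
- winder_unit: Fixed tray unit. Origin on the ledge under the knob's axis; its -x side is the front, towards the robot, z up. A steel housing 224 mm wide (y), from x = -70 to +115 mm, with a glass cover whose top is 55 mm up, stands over a shallow steel tray. On the cover, centred on the origin, lies a ratchet wheel 108 mm across with 14 upright fins (tops 73 mm up); above it, on a shaft, a wooden knob. The pawl is hinged beside the wheel, at x +55, y -48 mm.
- winder (a joint): Knob and ratchet wheel, rad: 0 with the tray home (a stop), growing as it is turned clockwise seen from above; stop at 1.47. The tray is geared to it, 35 mm out per click. The fins are 0.449 rad apart: while the pawl is down it drops behind a fin (a click) just past 0.449, 0.898 and 1.346 (surely by 0.05 beyond; then it cannot come back more than about 0.1 below that value), and the knob turns clockwise only. Light friction (0.12 N m) holds it where it is left.
- winder_grip (a point): Centre of the wooden knob, 130 mm above the ledge on the wheel's vertical axis. The knob is a bar 52 mm long, 16 mm thick and 32 mm high (114 to 146 mm up). At 0 its length lies along the unit's x (front to back); it turns with the joint. The point's axes turn with it, x along the bar.
- pawl (a joint): Brass pawl on a level hinge along the unit's y, 105 mm up, rad. 0: nose down among the fins (engaged); a passing fin lifts it by 0.13. Grows as its stalk is pushed towards the unit's +x (away from the front) and the nose rises; moved by gravity only: below about 0.8 it falls back in, beyond 0.9 it falls over by itself to its stop at 2.1 (thrown back, the nose arm then standing up to 165 mm high).
- pawl_ball (a point): Centre of the 18 mm brass ball on the end of the pawl's 8 mm stalk, 40 mm from the hinge; with the pawl engaged the stalk stands upright and the ball is 145 mm above the ledge, at unit x +55, y -48 mm. A push level towards +x on the stalk, 118 to 130 mm up, carried 30 to 40 mm past the hinge, throws it.
- slide_tray: The pull-out steel tray. Its origin lies on the ledge at the unit's origin when the tray is home, and moves with it to the unit's -x as it comes out; in its own frame the inside is x -91 to +79, y -99 to +99 mm, the floor 7 mm and the lips 24 mm above the ledge, the front lip's outer face at x = -95. Home means this lip 25 mm ahead of the cover's edge. It is moved with the knob only: the hand may not push or pull it.
- trivet: Folded wooden trivet, loose: two slats side by side, a bar 150 mm long (its y), 24 mm wide (its x) and 20 mm high, about 120 g. Origin at the centre of its underside, z up. It lies across the front of the steel tray, 42 mm behind the front lip, under the cover until the tray has been wound out.
- coaster0: Round cork coaster 74 mm across, 6 mm thick, lying in the back of the steel tray; origin at the centre of its underside.
- coaster1: The second, like coaster0.
- tea_tray: Fixed stainless tea tray 200 x 250 mm (x, y) with a rim 12 mm high and 4 mm thick; origin under its centre, floor 4 mm above the ledge. Its -x half is free; two tea glasses stand in its +x half.
- glass0: Tea glass, loose, 58 mm across and 85 mm high, standing on the tea tray; origin at the centre of its foot.
- glass1: The second, like glass0.

How it is judged:
By the outcome, as a careful person would: the job done as asked, in the order asked, and still so for the second after the job is handed in, with the robot touching nothing.
It also fails if it takes over 67 s, if anything falls off the work surface, if the arm or the gripper's body presses on something with over 40 N, if the wrist force passes 120 N, or if a joint passes its speed limit or range.

## Working session

There is one attempt and no reset: what is moved stays moved. The work goes in short steps, Python scripts to look and compute and a tool call to move; the robot and the scene stay as the last step left them, time stands still between calls to the robot, and variables do not carry over. Pictures are saved under pics/ and viewed, and the job is handed in when it is done.

Besides the shell and the picture viewer there is one more tool, called after "Emit:" by a JSON object that holds its "name" and its "arguments". arm_command: Moves the arm, as the interface text tells. Its arguments: {"type":"object","properties":{"commands":{"type":"array"},"force":{"type":"number"}},"required":["commands"]}

```bash
mkdir -p pics
python3 - <<'E'
from station import *
import cv2,json
s=read_state();print(s)
for n in("side","top"):
    f=grab_frame(n);cv2.imwrite(f"pics/{n}0.png",cv2.cvtColor(f["img"],cv2.COLOR_RGB2BGR));print(n,f["K"],f["pose"])
E
```

```text
{'time_s': 0.0, 'qpos': array([-1.45521820e+00,  3.26983832e-01, -1.93604710e-01,  1.05198801e+00,
        6.79388499e-06,  1.43657762e+00]), 'qvel': array([-0.00204286, -0.0017528 ,  0.00130603, -0.00035222, -0.00158283,
        0.00020524]), 'effort': array([-5.66517228e-04, -4.43396580e+01,  2.62439489e+01,  1.54319219e-02,
       -2.72387842e-04,  6.78774029e-06]), 'position': array([ 0.1358999 , -0.53235068,  0.23847216]), 'ee_rot': array([ 9.92209934e-01,  1.24573891e-01,  1.16928014e-05, -8.90044310e-04]), 'ft_force': array([-0.08303542, -0.06867567,  0.10310699]), 'moment': array([-0.02836462, -0.02120492, -0.02939436]), 'finger_gap': 1.0006691419543794}
side [[425.67138043   0.         252.14660902]
 [  0.         425.67138043 195.78457633]
 [  0.           0.           1.        ]] [[ 0.83505382 -0.25056699  0.4897972   0.1696269 ]
 [-0.55016404 -0.38379861  0.74163209 -0.65424638]
 [ 0.00215496 -0.88877152 -0.45834544  0.51902727]
 [ 0.          0.          0.          1.        ]]
top [[448.92655265   0.         253.04762462]
 [  0.         448.92655265 190.27970259]
 [  0.           0.           1.        ]] [[-1.61615710e-02 -9.78513510e-01  2.05548328e-01  4.06216056e-01]
 [-9.99868938e-01  1.60124921e-02 -2.38879595e-03 -1.25346797e-02]
 [-9.53871870e-04 -2.05559995e-01 -9.78644051e-01  1.02646558e+00]
 [ 0.00000000e+00  0.00000000e+00  0.00000000e+00  1.00000000e+00]]
```

View pics/side0.png

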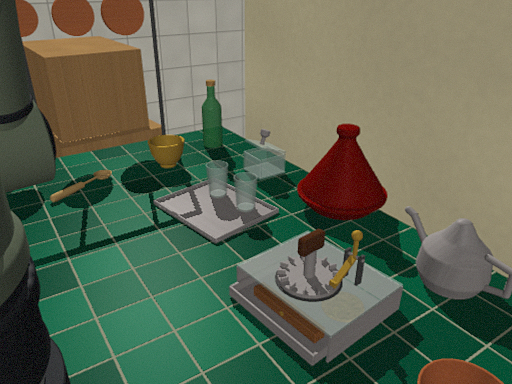

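View pics/top0.png

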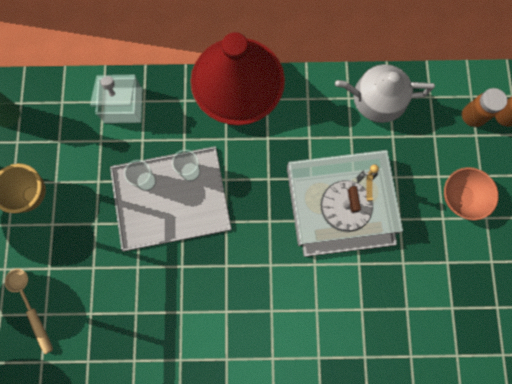

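```bash
cat > h.py <<'E'
import cv2,numpy as np
from station import *
def crop(img,x0,y0,x1,y1,s,name):
    c=cv2.resize(cv2.cvtColor(img[y0:y1,x0:x1],cv2.COLOR_RGB2BGR),None,fx=s,fy=s,interpolation=cv2.INTER_CUBIC)
    for x in range((x0+9)//10*10,x1,10):
        cv2.line(c,((x-x0)*s,0),((x-x0)*s,6 if x%50 else 14),(255,255,255),1)
        if x%20==0: cv2.putText(c,str(x),((x-x0)*s-8,24),0,.35,(255,255,255))
    for y in range((y0+9)//10*10,y1,10):
        cv2.line(c,(0,(y-y0)*s),(6,(y-y0)*s),(255,255,255),1)
        if y%20==0: cv2.putText(c,str(y),(8,(y-y0)*s+4),0,.35,(255,255,255))
    cv2.imwrite('pics/'+name,c)
def ray(f,u,v):
    R=f["pose"][:3,:3];d=R@np.linalg.inv(f["K"])@[u,v,1];return f["pose"][:3,3],d
def at(f,u,v,z):
    o,d=ray(f,u,v);return o+d*(z-o[2])/d[2]
def proj(f,p):
    P=np.linalg.inv(f["pose"]);q=f["K"]@(P[:3,:3]@np.asarray(p,float)+P[:3,3]);return q[:2]/q[2]
def frame(n): return grab_frame(n)
E
python3 - <<'E'
from h import *
f=frame("top");crop(f["img"],280,140,410,260,6,"t1.png")
crop(f["img"],100,140,240,255,5,"t2.png")
g=frame("side");crop(g["img"],225,220,410,355,4,"s1.png")
import pickle;pickle.dump((f,g),open("f0.pkl","wb"))
E
```

```text
(no output)
```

View pics/t1.png

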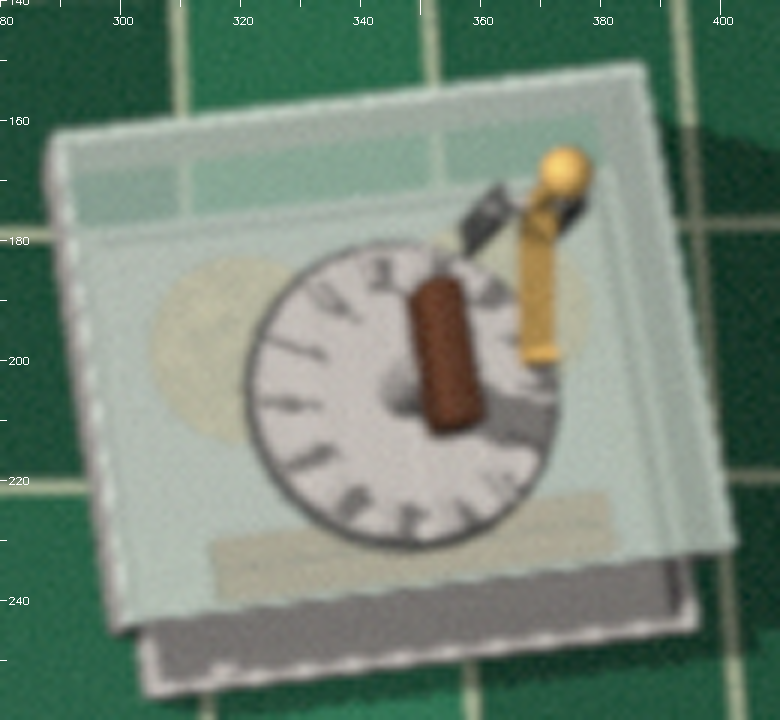

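View pics/t2.png

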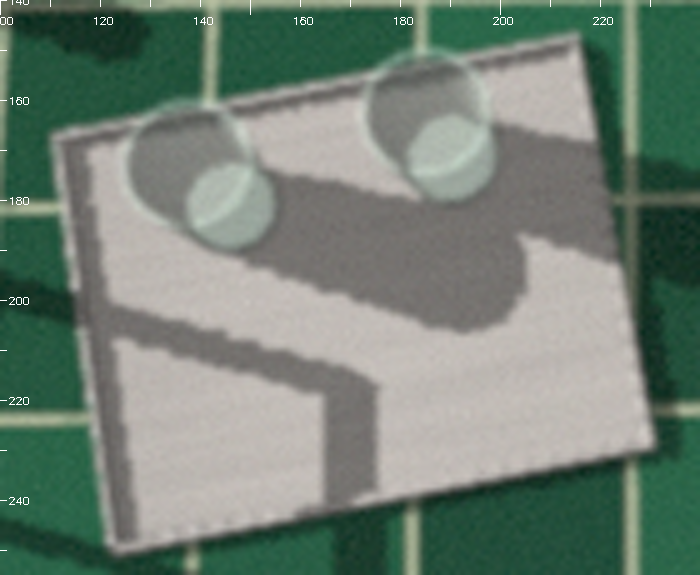

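View pics/s1.png

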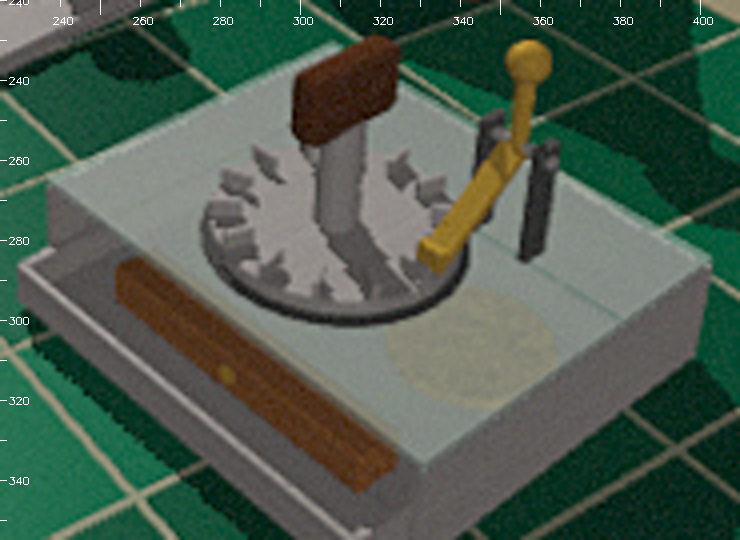

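```bash
cat > m.py <<'E'
from h import *
import pickle
from scipy.optimize import least_squares
f,g=pickle.load(open("f0.pkl","rb"))
def fit(obs,x0):
    def T(p,q): c,s=np.cos(p[2]),np.sin(p[2]);return [p[0]+c*q[0]-s*q[1],p[1]+s*q[0]+c*q[1],q[2]]
    fun=lambda p:np.concatenate([proj(F,T(p,q))-uv for F,q,uv in obs])
    r=least_squares(fun,x0,loss='soft_l1');print(r.x,np.degrees(r.x[2]));print(r.fun.reshape(-1,2).round(1).tolist());return r.x
if __name__=="__main__":
    U=[(f,(.115,.112,.055),(288.5,161.5)),(f,(.115,-.112,.055),(386.5,150.5)),(f,(-.07,-.112,.055),(402,231.5)),(f,(-.07,.112,.055),(300,244.5)),
     (f,(.055,-.048,.145),(374,168)),(g,(.055,-.048,.145),(357,235.5)),
     (g,(-.07,.112,.055),(237,265.5)),(g,(-.07,-.112,.055),(331,336)),(g,(.115,-.112,.055),(403,285)),(g,(.115,.112,.055),(307,231)),
     (f,(0,0,.146),(353.3,198.5)),
     (f,(-.095,.1,.024),(304,255.5)),(f,(-.095,-.1,.024),(396,244.5))]
    u=fit(U,[.4,-.2,.1])
    t=fit([(f,(.1,.125,.012),(110,167)),(f,(.1,-.125,.012),(215.5,147)),(f,(-.1,-.125,.012),(230.5,229.5)),(f,(-.1,.125,.012),(122,250))],[.4,.2,.1])
    print(at(f,145,181,.006),at(f,190.5,171,.006))
E
python3 m.py
```

```text
[ 0.57250328 -0.21855096  0.10765352] 6.1680921938380235
[[-0.3, 0.0], [0.2, -0.9], [0.4, -0.6], [0.2, -0.8], [-0.1, 0.5], [-0.7, 0.6], [-1.2, -0.7], [-0.8, 0.8], [-0.0, -0.4], [0.2, -0.6], [2.0, -0.7], [1.8, 0.0], [-1.3, -0.2]]
[0.60539243 0.17726928 0.17748587] 10.169191113838556
[[0.1, -0.6], [-0.0, -0.4], [0.4, 0.1], [-0.5, 1.0]]
[0.6467964  0.23670224 0.006     ] [0.66912289 0.13083217 0.006     ]
```

```bash
cat > go.py <<'E'
from h import *
import sys
from scipy.spatial.transform import Rotation as Ro
U=np.array([0.5725,-.2186]);UY=np.radians(6.17)
def u2w(x,y): c,s=np.cos(UY),np.sin(UY);return U+[c*x-s*y,s*x+c*y]
def go(x,y,z,hd):
    s=read_state();R=Ro.from_quat(s["ee_rot"]);p=s["position"];M=R.as_matrix()
    h=np.degrees(np.arctan2(M[1,0],M[0,0]))
    d=M.T@(np.array([x,y,z])-p);dh=-((hd-h+180)%360-180)
    # tilt-correct residual
    T=Ro.from_euler('z',hd,degrees=True).as_matrix()@np.diag([1,-1,-1])
    rv=np.degrees(Ro.from_matrix(M.T@T).as_rotvec())
    print("t",round(s["time_s"],2),"pos",p.round(4),"h",round(h,2),"gap",round(s["finger_gap"],3),"F",s["ft_force"].round(1))
    print("shift mm",(d*1000).round(1),"rot z",round(dh,2),"rotvec",rv.round(2))
E
python3 -c "
from go import *
go(*u2w(0,0),.239,186.17)"
```

```text
t 0.2 pos [ 0.136  -0.5326  0.2388] h 14.31 gap 1.001 F [-0.4 -0.2  0.3]
shift mm [ 5.006e+02 -1.964e+02  1.000e-01] rot z -171.86 rotvec [ 1.0000e-02 -9.0000e-02 -1.7186e+02]
```

Emit:
{"name": "arm_command", "arguments": {"commands": [{"xyz": [0.03,-0.012,0],"rotation": [0,0,0],"gripper": 1},{"xyz": [0.039,-0.0153,0],"rotation": [0,0,0],"gripper": 0.5},{"xyz": [0.039,-0.0153,0],"rotation": [0,0,0],"gripper": 0.5},{"xyz": [0.039,-0.0153,0],"rotation": [0,0,0],"gripper": 0.5},{"xyz": [0.039,-0.0153,0],"rotation": [0,0,0],"gripper": 0.5},{"xyz": [0.039,-0.0153,0],"rotation": [0,0,0],"gripper": 0.5},{"xyz": [0.039,-0.0153,0],"rotation": [0,0,0],"gripper": 0.5},{"xyz": [0.039,-0.0153,0],"rotation": [0,0,0],"gripper": 0.5},{"xyz": [0.039,-0.0153,0],"rotation": [0,0,0],"gripper": 0.5},{"xyz": [0.039,-0.0153,0],"rotation": [0,0,0],"gripper": 0.5}]}}

```text
time_s: 1.2
position: [0.4693, -0.2924, 0.2392]
ee_rot: [0.992, 0.125, -0.0, 0.0]
ft_force: [0.6, -0.7, 0.0]
finger_gap: 0.496
```

Emit:
{"name": "arm_command", "arguments": {"commands": [{"xyz": [0.039,-0.0153,0],"rotation": [0,0,0],"gripper": 0.5},{"xyz": [0.039,-0.0153,0],"rotation": [0,0,0],"gripper": 0.5},{"xyz": [0.0416,-0.0163,0],"rotation": [0,0,0],"gripper": 0.5},{"xyz": [0,0,0],"rotation": [0,0,-8.5],"gripper": 0.5},{"xyz": [0,0,0],"rotation": [0,0,-8.5],"gripper": 0.5},{"xyz": [0,0,0],"rotation": [0,0,-8.5],"gripper": 0.5},{"xyz": [0,0,0],"rotation": [0,0,-8.5],"gripper": 0.5},{"xyz": [0,0,0],"rotation": [0,0,-8.5],"gripper": 0.5},{"xyz": [0,0,0],"rotation": [0,0,-8.5],"gripper": 0.5},{"xyz": [0,0,0],"rotation": [0,0,-8.5],"gripper": 0.5}]}}

```text
time_s: 2.2
position: [0.5723, -0.2186, 0.2389]
ee_rot: [0.798, 0.603, -0.0, -0.0]
ft_force: [-0.5, -0.0, -0.4]
finger_gap: 0.497
```

Emit:
{"name": "arm_command", "arguments": {"commands": [{"xyz": [0,0,0],"rotation": [0,0,-8.5],"gripper": 0.5},{"xyz": [0,0,0],"rotation": [0,0,-8.5],"gripper": 0.5},{"xyz": [0,0,0],"rotation": [0,0,-8.5],"gripper": 0.5},{"xyz": [0,0,0],"rotation": [0,0,-8.5],"gripper": 0.5},{"xyz": [0,0,0],"rotation": [0,0,-8.5],"gripper": 0.5},{"xyz": [0,0,0],"rotation": [0,0,-8.5],"gripper": 0.5},{"xyz": [0,0,0],"rotation": [0,0,-8.5],"gripper": 0.5},{"xyz": [0,0,0],"rotation": [0,0,-8.5],"gripper": 0.5},{"xyz": [0,0,0],"rotation": [0,0,-8.5],"gripper": 0.5},{"xyz": [0,0,0],"rotation": [0,0,-8.5],"gripper": 0.5}]}}

```text
time_s: 3.2
position: [0.5723, -0.2186, 0.239]
ee_rot: [0.181, 0.984, 0.0, -0.0]
ft_force: [-0.1, -0.0, 0.7]
finger_gap: 0.499
```

Emit:
{"name": "arm_command", "arguments": {"commands": [{"xyz": [0,0,0],"rotation": [0,0,-8.5],"gripper": 0.5},{"xyz": [0,0,0],"rotation": [0,0,-8.5],"gripper": 0.5},{"xyz": [0,0,0],"rotation": [0,0,-8.5],"gripper": 0.5},{"xyz": [0,0,0],"rotation": [0,0,0],"gripper": 0.5},{"xyz": [0,0,0],"rotation": [0,0,0],"gripper": 0.5}]}}

```text
time_s: 3.7
position: [0.5723, -0.2186, 0.2391]
ee_rot: [-0.036, 0.999, 0.0, -0.0]
ft_force: [-0.6, 0.6, 0.6]
finger_gap: 0.507
```

```bash
python3 -c "
from go import *
go(*u2w(0,0),.119,186.17)
print(read_state()['qpos'].round(2))
f=frame('top');crop(f['img'],280,120,410,240,6,'t3.png')
f=frame('side');crop(f['img'],225,150,410,300,4,'s3.png')
"
```

```text
t 3.7 pos [ 0.5723 -0.2186  0.2391] h -175.86 gap 0.507 F [-0.6  0.6  0.6]
shift mm [ -0.2   0.  120.1] rot z -2.03 rotvec [ 0.01 -0.02 -2.03]
[-0.49  0.44 -0.02  1.11 -0.   -0.56]
```

View pics/s3.png

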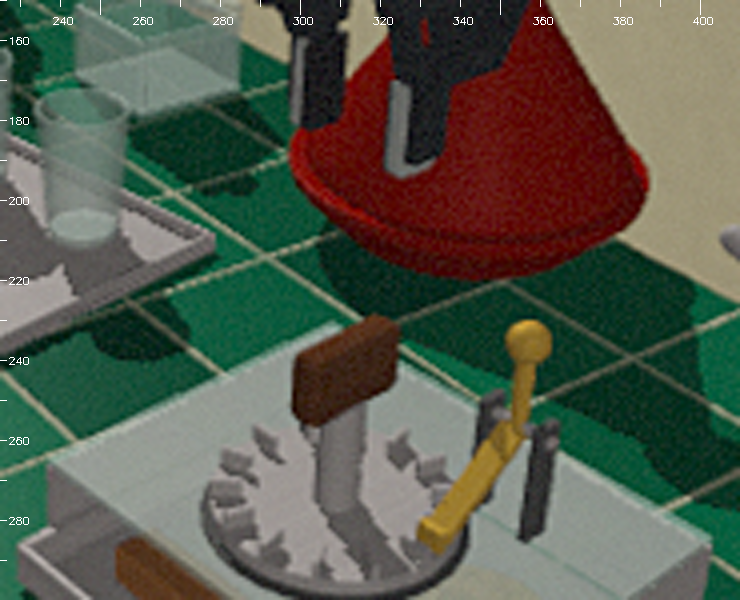

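Emit:
{"name": "arm_command", "arguments": {"commands": [{"xyz": [0,0,0.03],"rotation": [0,0,-2],"gripper": 0.5},{"xyz": [0,0,0.02],"rotation": [0,0,0],"gripper": 0.5},{"xyz": [0,0,0],"rotation": [0,0,0],"gripper": 0.5}]}}

```text
time_s: 4.1
position: [0.5705, -0.2177, 0.1863]
ee_rot: [-0.054, 0.999, 0.001, -0.002]
ft_force: [-0.8, -0.0, -0.1]
finger_gap: 0.5
```

```bash
python3 -c "
from go import *
go(*u2w(0,0),.119,186.17)
f=frame('top');crop(f['img'],290,120,410,230,6,'t3.png')
f=frame('side');crop(f['img'],245,170,390,290,5,'s4.png')
"
```

```text
t 4.1 pos [ 0.5705 -0.2177  0.1863] h -173.76 gap 0.5 F [-0.8 -0.  -0.1]
shift mm [-2.2 -1.3 67.3] rot z 0.07 rotvec [ 0.18 -0.27  0.07]
```

View pics/s4.png

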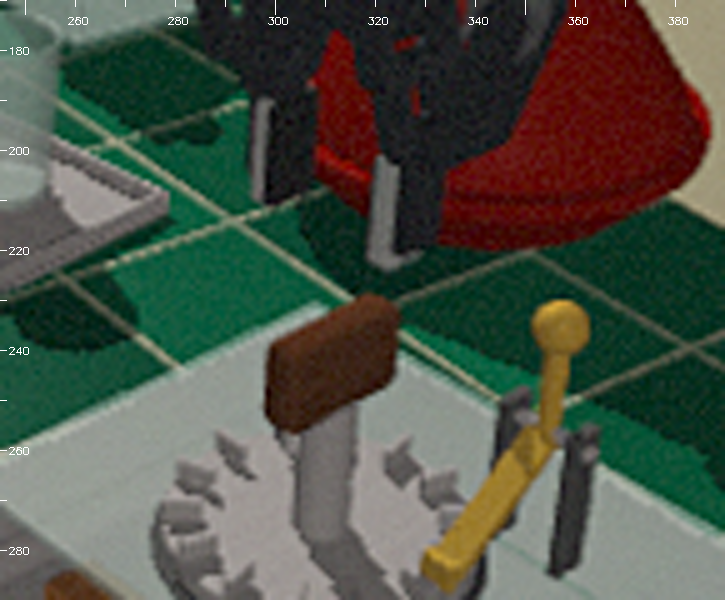

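View pics/t3.png

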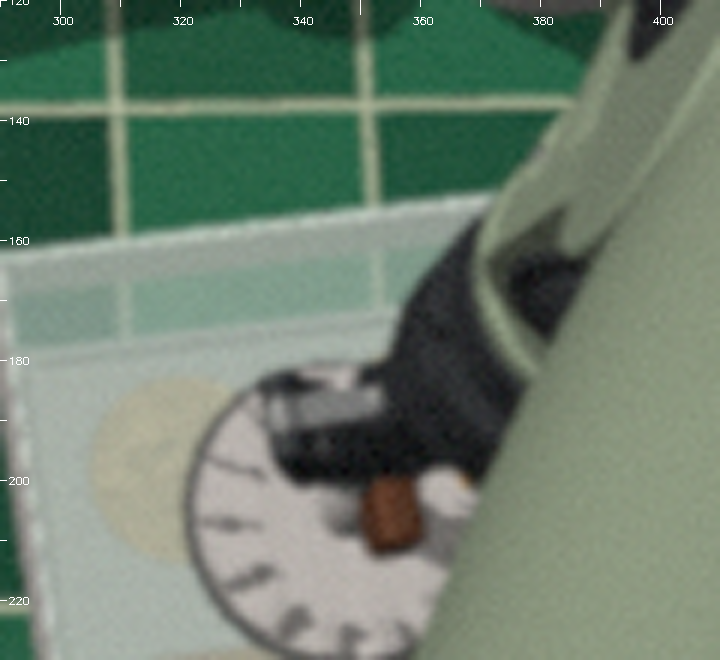

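Emit:
{"name": "arm_command", "arguments": {"commands": [{"xyz": [0,0,0.025],"rotation": [0,0,0],"gripper": 0.5},{"xyz": [0,0,0.025],"rotation": [0,0,0],"gripper": 0.5},{"xyz": [0,0,0.02],"rotation": [0,0,0],"gripper": 0.5},{"xyz": [0,0,0],"rotation": [0,0,0],"gripper": 0.5},{"xyz": [0,0,0],"rotation": [0,0,0],"gripper": 0.5},{"xyz": [0,0,0],"rotation": [0,0,0],"gripper": 0.5}]}}

```text
time_s: 4.8
position: [0.5738, -0.2194, 0.1214]
ee_rot: [-0.055, 0.998, -0.001, 0.001]
ft_force: [0.8, 0.1, 0.5]
finger_gap: 0.497
```

```bash
python3 -c "
from go import *
go(*u2w(0,0),.119,186.17)
f=frame('side');crop(f['img'],245,170,390,290,5,'s5.png')
"
```

```text
t 4.8 pos [ 0.5738 -0.2194  0.1214] h -173.7 gap 0.497 F [0.8 0.1 0.5]
shift mm [1.2 0.9 2.4] rot z 0.13 rotvec [-0.1   0.16  0.13]
```

View pics/s5.png

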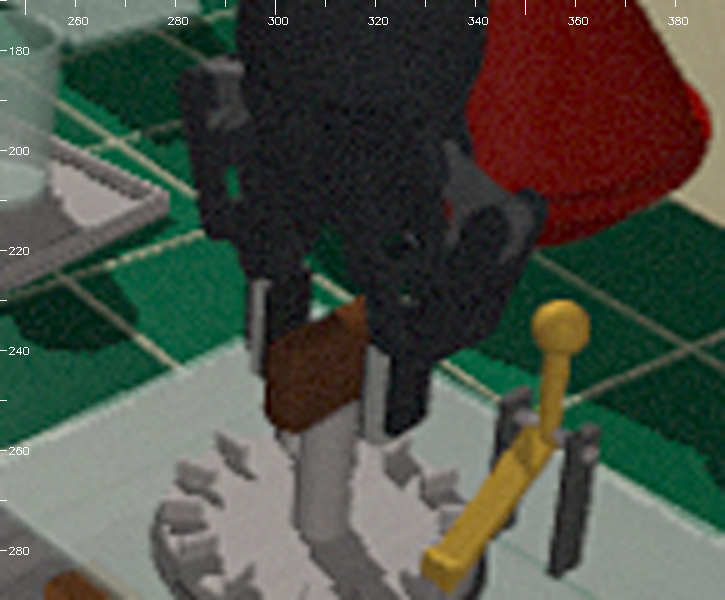

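Emit:
{"name": "arm_command", "arguments": {"commands": [{"xyz": [0,0,0],"rotation": [0,0,0],"gripper": 0.3},{"xyz": [0,0,0],"rotation": [0,0,0],"gripper": 0},{"xyz": [0,0,0],"rotation": [0,0,0],"gripper": 0},{"xyz": [0,0,0],"rotation": [0,0,0],"gripper": 0},{"xyz": [0,0,0],"rotation": [0,0,0],"gripper": 0},{"xyz": [0,0,0],"rotation": [0,0,0],"gripper": 0}], "force": 50}}

```text
time_s: 5.45
position: [0.573, -0.2183, 0.1206]
ee_rot: [-0.055, 0.998, 0.0, 0.001]
ft_force: [-0.9, 2.3, 5.7]
finger_gap: 0.185
```

```bash
python3 -c "
from go import *
go(*u2w(0,0),.119,186.17);print(read_state()['moment'])
"
```

```text
t 5.45 pos [ 0.573  -0.2183  0.1206] h -173.67 gap 0.185 F [-0.9  2.3  5.7]
shift mm [ 0.5 -0.2  1.6] rot z 0.16 rotvec [0.02 0.1  0.16]
[ 0.5305002   0.24969844 -0.0259819 ]
```

Emit:
{"name": "arm_command", "arguments": {"commands": [{"xyz": [0,0,0],"rotation": [0,0,3],"gripper": 0},{"xyz": [0,0,0],"rotation": [0,0,5],"gripper": 0},{"xyz": [0,0,0],"rotation": [0,0,5],"gripper": 0},{"xyz": [0,0,0],"rotation": [0,0,5],"gripper": 0},{"xyz": [0,0,0],"rotation": [0,0,5],"gripper": 0},{"xyz": [0,0,0],"rotation": [0,0,4],"gripper": 0},{"xyz": [0,0,0],"rotation": [0,0,2.5],"gripper": 0},{"xyz": [0,0,0],"rotation": [0,0,0],"gripper": 0},{"xyz": [0,0,0],"rotation": [0,0,0],"gripper": 0},{"xyz": [0,0,0],"rotation": [0,0,0],"gripper": 0}]}}

```text
time_s: 6.45
position: [0.5731, -0.2178, 0.1206]
ee_rot: [0.201, 0.98, 0.001, 0.001]
ft_force: [-1.2, 3.2, 6.6]
finger_gap: 0.187
```

Emit:
{"name": "arm_command", "arguments": {"commands": [{"xyz": [0,0,0],"rotation": [0,0,0],"gripper": 0},{"xyz": [0,0,0],"rotation": [0,0,0],"gripper": 0},{"xyz": [0,0,0],"rotation": [0,0,0],"gripper": 0},{"xyz": [0,0,0],"rotation": [0,0,0],"gripper": 0}]}}

```text
time_s: 6.85
position: [0.5731, -0.2178, 0.1206]
ee_rot: [0.201, 0.98, 0.001, 0.001]
ft_force: [-0.7, 3.4, 6.2]
finger_gap: 0.192
```

```bash
python3 -c "
from go import *
go(*u2w(0,0),.119,186.17-29.5);print(read_state()['moment'])
f=frame('side');crop(f['img'],225,220,410,355,4,'s6.png')
"
```

```text
t 6.85 pos [ 0.5731 -0.2178  0.1206] h 156.86 gap 0.192 F [-0.7  3.4  6.2]
shift mm [ 0.3 -0.9  1.6] rot z 0.19 rotvec [0.11 0.07 0.19]
[0.74120224 0.2133337  0.09988243]
```

View pics/s6.png

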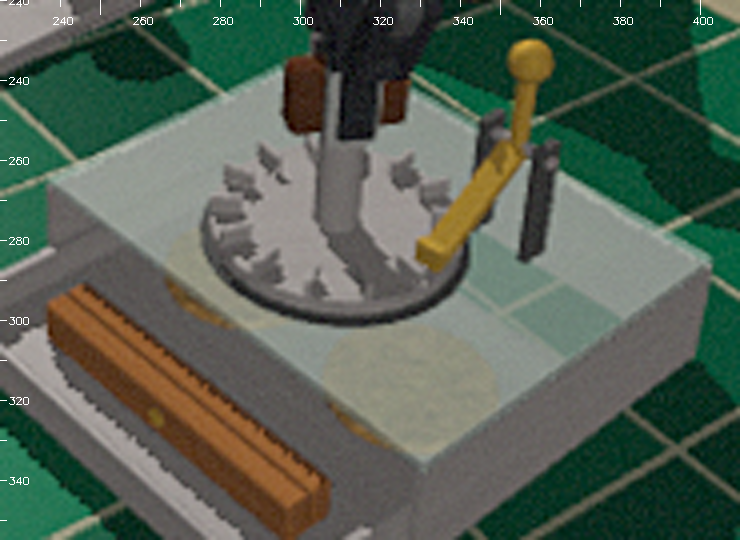

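The first click is in: the tray is about 40 mm out and the pawl is back down at (331,284). Next I turn clicks two and three.

Emit:
{"name": "arm_command", "arguments": {"commands": [{"xyz": [0,0,0],"rotation": [0,0,3],"gripper": 0},{"xyz": [0,0,0],"rotation": [0,0,5],"gripper": 0},{"xyz": [0,0,0],"rotation": [0,0,5],"gripper": 0},{"xyz": [0,0,0],"rotation": [0,0,5],"gripper": 0},{"xyz": [0,0,0],"rotation": [0,0,5],"gripper": 0},{"xyz": [0,0,0],"rotation": [0,0,2.7],"gripper": 0},{"xyz": [0,0,0],"rotation": [0,0,0],"gripper": 0},{"xyz": [0,0,0],"rotation": [0,0,0],"gripper": 0},{"xyz": [0,0,0],"rotation": [0,0,0],"gripper": 0},{"xyz": [0,0,0],"rotation": [0,0,0],"gripper": 0}]}}

```text
time_s: 7.9
position: [0.5733, -0.2175, 0.1206]
ee_rot: [0.413, 0.911, 0.001, 0.001]
ft_force: [-0.9, 4.6, 5.7]
finger_gap: 0.193
```

Emit:
{"name": "arm_command", "arguments": {"commands": [{"xyz": [0,0,0],"rotation": [0,0,0],"gripper": 0},{"xyz": [0,0,0],"rotation": [0,0,0],"gripper": 0},{"xyz": [0,0,0],"rotation": [0,0,0],"gripper": 0},{"xyz": [0,0,0],"rotation": [0,0,0],"gripper": 0}]}}

```text
time_s: 8.3
position: [0.5733, -0.2176, 0.1206]
ee_rot: [0.413, 0.911, 0.001, 0.001]
ft_force: [-0.1, 3.7, 6.1]
finger_gap: 0.185
```

```bash
python3 -c "
from go import *
go(*u2w(0,0),.119,186.33-55.2);print(read_state()['moment'])
"
```

```text
t 8.3 pos [ 0.5733 -0.2176  0.1206] h 131.17 gap 0.185 F [-0.1  3.7  6.1]
shift mm [-0.2 -1.3  1.6] rot z 0.04 rotvec [0.18 0.01 0.04]
[ 0.9441043  -0.00175293  0.04741044]
```

Emit:
{"name": "arm_command", "arguments": {"commands": [{"xyz": [0,0,0],"rotation": [0,0,3],"gripper": 0},{"xyz": [0,0,0],"rotation": [0,0,5],"gripper": 0},{"xyz": [0,0,0],"rotation": [0,0,5],"gripper": 0},{"xyz": [0,0,0],"rotation": [0,0,5],"gripper": 0},{"xyz": [0,0,0],"rotation": [0,0,5],"gripper": 0},{"xyz": [0,0,0],"rotation": [0,0,2.7],"gripper": 0},{"xyz": [0,0,0],"rotation": [0,0,0],"gripper": 0},{"xyz": [0,0,0],"rotation": [0,0,0],"gripper": 0},{"xyz": [0,0,0],"rotation": [0,0,0],"gripper": 0},{"xyz": [0,0,0],"rotation": [0,0,0],"gripper": 0}]}}

```text
time_s: 9.3
position: [0.5737, -0.2173, 0.1206]
ee_rot: [0.605, 0.796, 0.002, 0.001]
ft_force: [0.5, 4.4, 5.4]
finger_gap: 0.183
```

Emit:
{"name": "arm_command", "arguments": {"commands": [{"xyz": [0,0,0],"rotation": [0,0,0],"gripper": 0},{"xyz": [0,0,0],"rotation": [0,0,0],"gripper": 0},{"xyz": [0,0,0],"rotation": [0,0,0],"gripper": 0},{"xyz": [0,0,0],"rotation": [0,0,0],"gripper": 0}]}}

```text
time_s: 9.7
position: [0.5737, -0.2173, 0.1207]
ee_rot: [0.605, 0.796, 0.002, 0.001]
ft_force: [0.7, 4.3, 4.8]
finger_gap: 0.186
```

```bash
python3 -c "
from go import *
go(*u2w(0,0),.119,186.33-80.9);print(read_state()['moment'])
f=frame('side');crop(f['img'],185,220,410,384,4,'s7.png')
"
```

```text
t 9.7 pos [ 0.5737 -0.2173  0.1207] h 105.48 gap 0.186 F [0.7 4.3 4.8]
shift mm [-0.9 -1.5  1.6] rot z 0.05 rotvec [ 0.21 -0.08  0.05]
[ 0.99210808 -0.21438733  0.06885245]
```

View pics/s7.png

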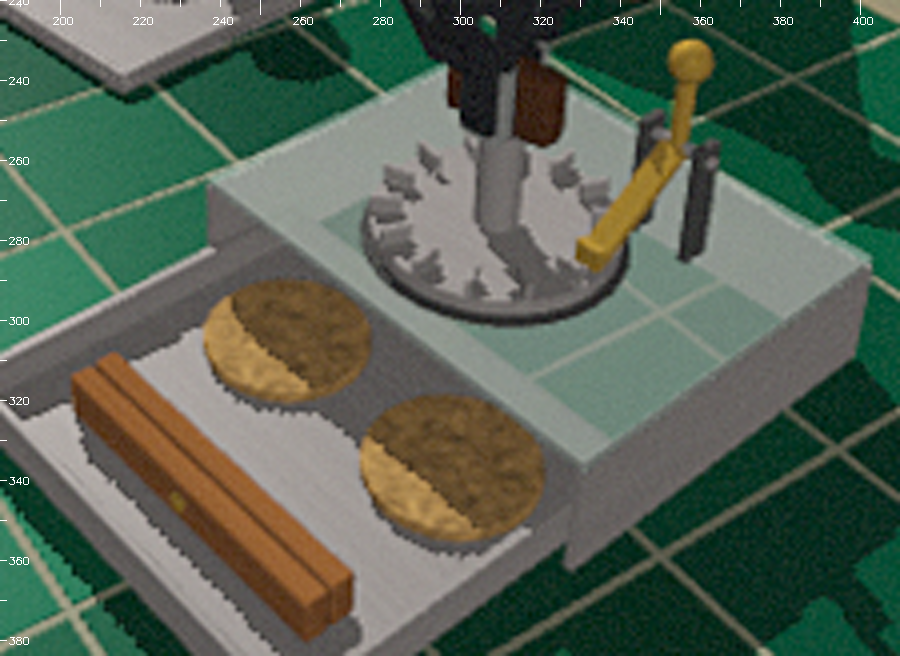

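Click three is in: the trivet and coasters are clear of the cover and the pawl is down. Now I release the knob and rise.

Emit:
{"name": "arm_command", "arguments": {"commands": [{"xyz": [0,0,0],"rotation": [0,0,0],"gripper": 0.4},{"xyz": [0,0,0],"rotation": [0,0,0],"gripper": 0.4},{"xyz": [0,0,0],"rotation": [0,0,0],"gripper": 0.4},{"xyz": [0,0,-0.02],"rotation": [0,0,0],"gripper": 0.4},{"xyz": [0,0,-0.03],"rotation": [0,0,0],"gripper": 0.4},{"xyz": [0,0,-0.03],"rotation": [0,0,0],"gripper": 0.4},{"xyz": [0,0.04,0],"rotation": [0,0,4.5],"gripper": 0.4},{"xyz": [0,0.04,0],"rotation": [0,0,4.8],"gripper": 0.4}]}}

```text
time_s: 10.55
position: [0.6513, -0.2012, 0.2015]
ee_rot: [0.67, 0.742, 0.0, 0.001]
ft_force: [0.1, 0.0, -0.1]
finger_gap: 0.401
```

```bash
python3 -c "
from go import *
go(*u2w(-.16,0),.2,96.17)
f=frame('side');crop(f['img'],175,220,410,384,4,'s8.png')
"
```

```text
t 10.55 pos [ 0.6513 -0.2012  0.2015] h 95.82 gap 0.401 F [ 0.1  0.  -0.1]
shift mm [ -10.3 -240.2    0.9] rot z -0.35 rotvec [ 0.14  0.1  -0.35]
```

View pics/s8.png

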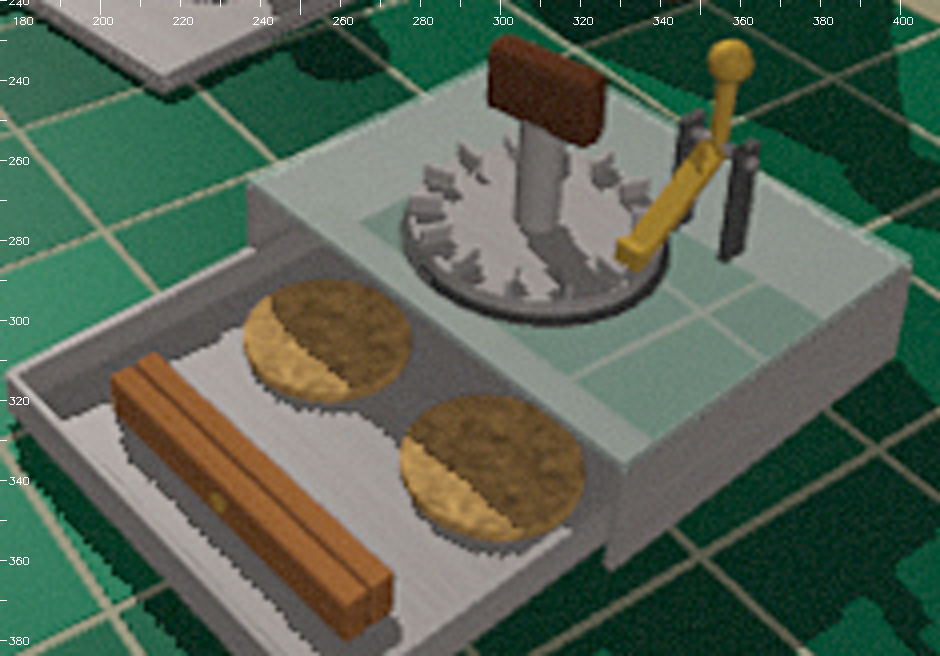

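Run:
```python
from h import *; from m import fit; from go import u2w,U,UY
f=frame('top');g=frame('side')
crop(f['img'],290,190,420,300,6,'t4.png')
t=fit([(g,(-.012,.075,.027),(203,313.7)),(g,(.012,.075,.027),(213.2,308.5)),(g,(.012,-.075,.027),(273.2,363.7)),(g,(-.012,-.075,.027),(263,371.5))],[.41,-.23,.1])
d=t[:2]-U;c,s=np.cos(UY),np.sin(UY);print("unit",c*d[0]+s*d[1],-s*d[0]+c*d[1])
```

```text
[ 0.41439495 -0.23924298  0.11528346] 6.60525545113559
[[-1.1, 0.4], [0.6, -0.9], [1.6, -0.4], [-0.8, 0.6]]
unit -0.15940789341869643 -0.0035304637879467193
```

View pics/t4.png

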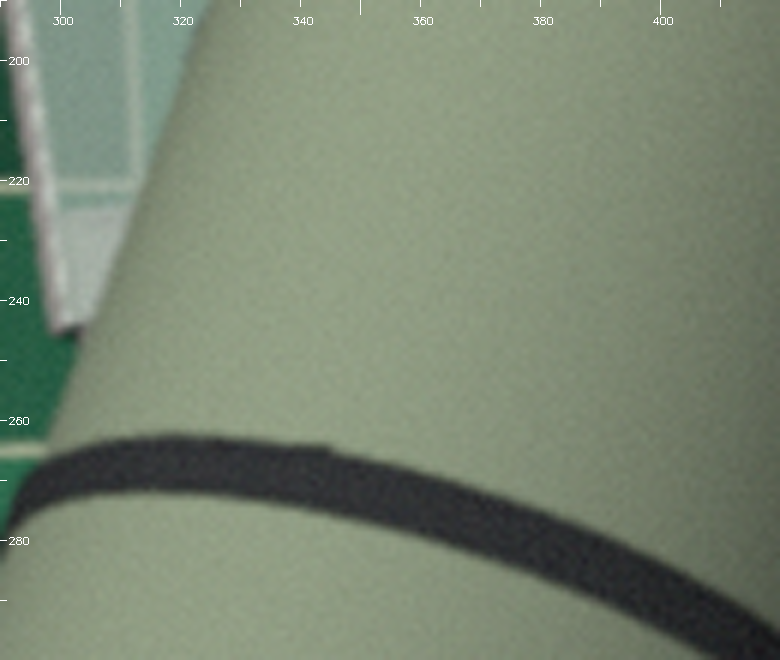

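Emit:
{"name": "arm_command", "arguments": {"commands": [{"xyz": [-0.001,-0.02,0],"rotation": [0,0,-0.3],"gripper": 0.4},{"xyz": [-0.002,-0.035,0],"rotation": [0,0,0],"gripper": 0.4},{"xyz": [-0.002,-0.035,0],"rotation": [0,0,0],"gripper": 0.4},{"xyz": [-0.002,-0.035,0],"rotation": [0,0,0],"gripper": 0.4},{"xyz": [-0.002,-0.035,0],"rotation": [0,0,0],"gripper": 0.4},{"xyz": [-0.002,-0.035,0.02],"rotation": [0,0,0],"gripper": 0.4},{"xyz": [-0.002,-0.035,0.03],"rotation": [0,0,0],"gripper": 0.4},{"xyz": [0,-0.01,0.03],"rotation": [0,0,0],"gripper": 0.4},{"xyz": [0,0,0.02],"rotation": [0,0,0],"gripper": 0.4},{"xyz": [0,0,0.01],"rotation": [0,0,0],"gripper": 0.4}]}}

```text
time_s: 11.7
position: [0.4107, -0.2394, 0.0878]
ee_rot: [0.667, 0.745, -0.0, -0.002]
ft_force: [-0.1, 0.1, 0.7]
finger_gap: 0.401
```

Emit:
{"name": "arm_command", "arguments": {"commands": [{"xyz": [0,0,0.015],"rotation": [0,0,0],"gripper": 0.4},{"xyz": [0,0,0.015],"rotation": [0,0,0],"gripper": 0.4},{"xyz": [0,0,0],"rotation": [0,0,0],"gripper": 0.4},{"xyz": [0,0,0],"rotation": [0,0,0],"gripper": 0.4},{"xyz": [0,0,0],"rotation": [0,0,0],"gripper": 0.4}]}}

```text
time_s: 12.2
position: [0.4138, -0.2406, 0.0602]
ee_rot: [0.666, 0.746, -0.0, 0.001]
ft_force: [0.5, -0.4, 0.6]
finger_gap: 0.398
```

```bash
python3 -c "
from go import *
go(*u2w(-.1595,-.003),.019,96.3)
f=frame('side');crop(f['img'],165,264,325,384,5,'s9.png')
f=frame('top');crop(f['img'],290,190,420,300,6,'t5.png')
"
```

```text
t 12.2 pos [ 0.4138 -0.2406  0.0602] h 96.42 gap 0.398 F [ 0.5 -0.4  0.6]
shift mm [ 1.8  0.7 41.2] rot z 0.12 rotvec [0.05 0.06 0.12]
```

View pics/s9.png

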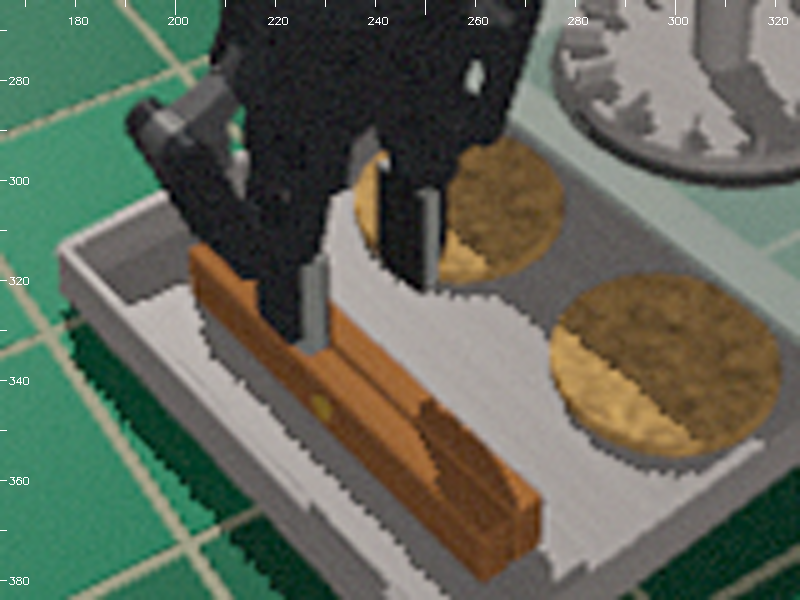

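View pics/t5.png

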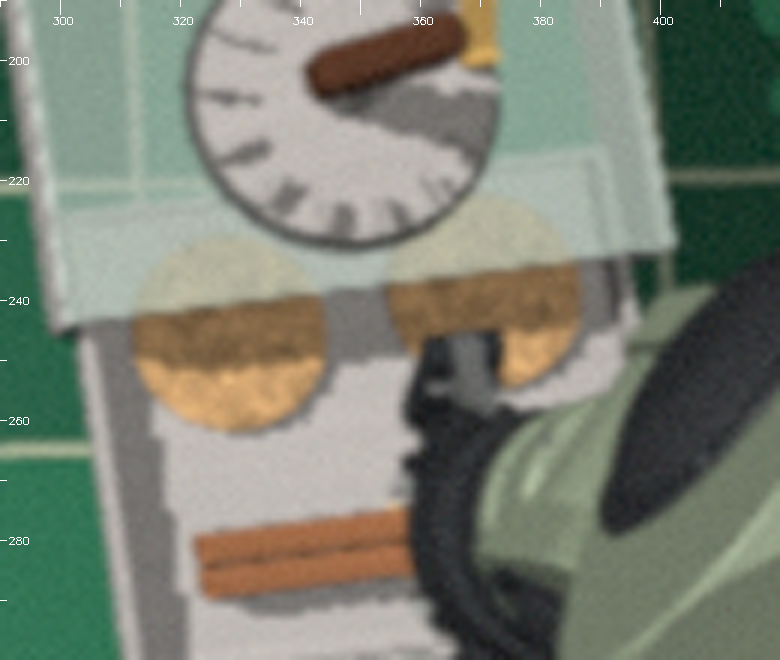

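```bash
python3 -c "
from go import *
f=frame('top')
a=at(f,322.7,279.7,.027);b=at(f,324.5,289.5,.027);m=(a+b)/2
n=np.array([-np.sin(np.radians(6.4)),np.cos(np.radians(6.4))]);print(a,b,m[:2]-n*.075)
"
```

```text
[ 0.41418808 -0.16379886  0.027     ] [ 0.39324552 -0.16670659  0.027     ] [ 0.41207697 -0.23978532]
```

Emit:
{"name": "arm_command", "arguments": {"commands": [{"xyz": [0,0,0.015],"rotation": [0,0,0],"gripper": 0.4},{"xyz": [0,0,0.015],"rotation": [0,0,0],"gripper": 0.4},{"xyz": [0,0,0.011],"rotation": [0,0,0],"gripper": 0.4},{"xyz": [0,0,0],"rotation": [0,0,0],"gripper": 0.4},{"xyz": [0,0,0],"rotation": [0,0,0],"gripper": 0.4},{"xyz": [0,0,0],"rotation": [0,0,0],"gripper": 0.4}]}}

```text
time_s: 12.95
position: [0.4137, -0.2404, 0.0188]
ee_rot: [0.666, 0.746, 0.0, 0.0]
ft_force: [0.3, 1.3, 0.6]
finger_gap: 0.398
```

```bash
python3 -c "
from go import *
go(*u2w(-.1595,-.003),.019,96.3)
f=frame('side');crop(f['img'],165,264,325,384,5,'s10.png')
"
```

```text
t 12.95 pos [ 0.4137 -0.2404  0.0188] h 96.41 gap 0.398 F [0.3 1.3 0.6]
shift mm [ 1.6  0.8 -0.2] rot z 0.11 rotvec [0.04 0.04 0.11]
```

View pics/s10.png

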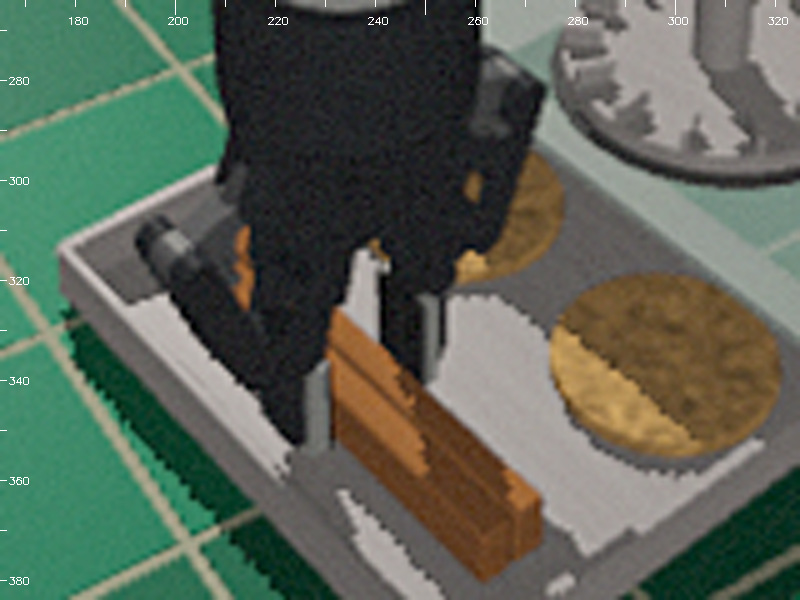

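Emit:
{"name": "arm_command", "arguments": {"commands": [{"xyz": [0,0,0],"rotation": [0,0,0],"gripper": 0.3},{"xyz": [0,0,0],"rotation": [0,0,0],"gripper": 0.15},{"xyz": [0,0,0],"rotation": [0,0,0],"gripper": 0},{"xyz": [0,0,0],"rotation": [0,0,0],"gripper": 0},{"xyz": [0,0,0],"rotation": [0,0,0],"gripper": 0},{"xyz": [0,0,0],"rotation": [0,0,0],"gripper": 0}], "force": 45}}

```text
time_s: 13.6
position: [0.4138, -0.2404, 0.019]
ee_rot: [0.666, 0.746, 0.0, 0.001]
ft_force: [-0.3, 1.3, 5.0]
finger_gap: 0.267
```

Emit:
{"name": "arm_command", "arguments": {"commands": [{"xyz": [0,0,-0.01],"rotation": [0,0,0],"gripper": 0},{"xyz": [0,0,-0.02],"rotation": [0,0,0],"gripper": 0},{"xyz": [0,0,-0.03],"rotation": [0,0,0],"gripper": 0},{"xyz": [0,0,-0.03],"rotation": [0,0,0],"gripper": 0},{"xyz": [0,0,-0.03],"rotation": [0,0,0],"gripper": 0},{"xyz": [0,0,0],"rotation": [0,0,0],"gripper": 0},{"xyz": [0,0,0],"rotation": [0,0,0],"gripper": 0},{"xyz": [0,0,0],"rotation": [0,0,0],"gripper": 0}]}}

```text
time_s: 14.4
position: [0.4123, -0.2394, 0.1372]
ee_rot: [0.666, 0.746, -0.0, -0.001]
ft_force: [-0.3, 0.0, -1.2]
finger_gap: 0.268
```

```bash
python3 -c "
from go import *
t=np.radians(10.17)
go(.6054-.047*np.cos(t),.1773-.047*np.sin(t),.139,100.17)
f=frame('side');crop(f['img'],165,224,365,384,4,'s11.png')
"
```

```text
t 14.4 pos [ 0.4123 -0.2394  0.1372] h 96.41 gap 0.268 F [-0.3  0.  -1.2]
shift mm [389.5 191.5  -1.5] rot z -3.76 rotvec [-0.09 -0.09 -3.76]
```

View pics/s11.png

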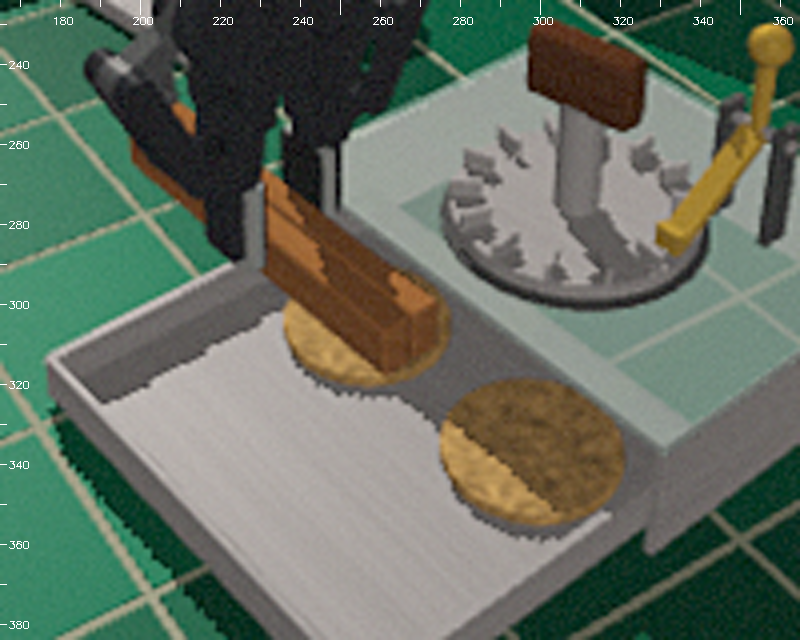

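Emit:
{"name": "arm_command", "arguments": {"commands": [{"xyz": [0.015,0.007,0],"rotation": [0,0,0],"gripper": 0},{"xyz": [0.03,0.015,0],"rotation": [0,0,0],"gripper": 0},{"xyz": [0.035,0.017,0],"rotation": [0,0,0],"gripper": 0},{"xyz": [0.035,0.017,0],"rotation": [0,0,0],"gripper": 0},{"xyz": [0.035,0.017,0],"rotation": [0,0,0],"gripper": 0},{"xyz": [0.035,0.017,0],"rotation": [0,0,0],"gripper": 0},{"xyz": [0.035,0.017,0],"rotation": [0,0,0],"gripper": 0},{"xyz": [0.035,0.017,0],"rotation": [0,0,0],"gripper": 0},{"xyz": [0.035,0.017,0],"rotation": [0,0,0],"gripper": 0},{"xyz": [0.035,0.017,0],"rotation": [0,0,0],"gripper": 0}]}}

```text
time_s: 15.45
position: [0.5332, 0.102, 0.1367]
ee_rot: [0.666, 0.746, -0.001, -0.001]
ft_force: [0.6, -1.8, -2.1]
finger_gap: 0.27
```

Emit:
{"name": "arm_command", "arguments": {"commands": [{"xyz": [0.035,0.017,0],"rotation": [0,0,0],"gripper": 0},{"xyz": [0.029,0.016,0],"rotation": [0,0,-1.8],"gripper": 0},{"xyz": [0,0,0],"rotation": [0,0,-2],"gripper": 0},{"xyz": [0,0,0.02],"rotation": [0,0,0],"gripper": 0},{"xyz": [0,0,0.02],"rotation": [0,0,0],"gripper": 0},{"xyz": [0,0,0.02],"rotation": [0,0,0],"gripper": 0},{"xyz": [0,0,0],"rotation": [0,0,0],"gripper": 0},{"xyz": [0,0,0],"rotation": [0,0,0],"gripper": 0},{"xyz": [0,0,0],"rotation": [0,0,0],"gripper": 0}]}}

```text
time_s: 16.35
position: [0.56, 0.1678, 0.0788]
ee_rot: [0.641, 0.767, 0.0, 0.0]
ft_force: [-0.2, -0.5, -1.7]
finger_gap: 0.267
```

```bash
python3 -c "
from go import *
t=np.radians(10.17)
go(.6054-.047*np.cos(t),.1773-.047*np.sin(t),.0165,100.17)
f=frame('side');crop(f['img'],145,134,295,244,5,'s12.png')
f=frame('top');crop(f['img'],100,140,240,255,5,'t12.png')
"
```

```text
t 16.35 pos [0.56   0.1678 0.0788] h 100.21 gap 0.267 F [-0.2 -0.5 -1.7]
shift mm [ 1.3 -0.7 62.3] rot z 0.04 rotvec [0.04 0.   0.04]
```

View pics/s12.png

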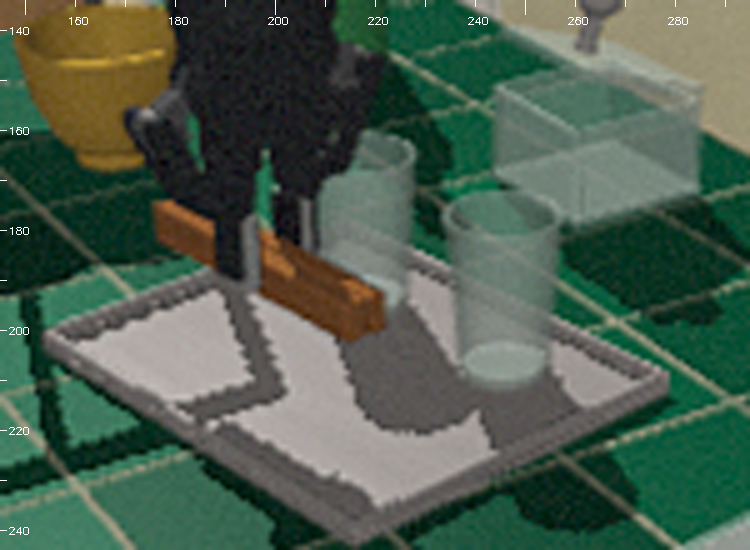

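View pics/t12.png

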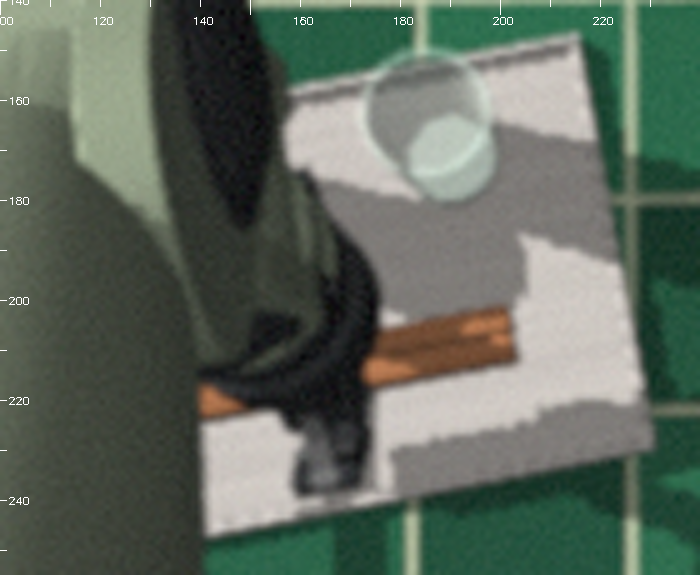

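Emit:
{"name": "arm_command", "arguments": {"commands": [{"xyz": [0,0,0.02],"rotation": [0,0,0],"gripper": 0},{"xyz": [0,0,0.02],"rotation": [0,0,0],"gripper": 0},{"xyz": [0,0,0.012],"rotation": [0,0,0],"gripper": 0},{"xyz": [0,0,0.005],"rotation": [0,0,0],"gripper": 0},{"xyz": [0,0,0.002],"rotation": [0,0,0],"gripper": 0},{"xyz": [0,0,0],"rotation": [0,0,0],"gripper": 0},{"xyz": [0,0,0],"rotation": [0,0,0],"gripper": 0},{"xyz": [0,0,0],"rotation": [0,0,0],"gripper": 0}]}}

```text
time_s: 17.25
position: [0.5602, 0.1679, 0.02]
ee_rot: [0.641, 0.767, 0.0, 0.0]
ft_force: [-0.1, 1.8, -1.6]
finger_gap: 0.27
```

Emit:
{"name": "arm_command", "arguments": {"commands": [{"xyz": [0,0,0.001],"rotation": [0,0,0],"gripper": 0},{"xyz": [0,0,0.001],"rotation": [0,0,0],"gripper": 0},{"xyz": [0,0,0],"rotation": [0,0,0],"gripper": 0},{"xyz": [0,0,0],"rotation": [0,0,0],"gripper": 0}]}}

```text
time_s: 17.65
position: [0.5595, 0.1678, 0.0172]
ee_rot: [0.641, 0.767, -0.0, -0.0]
ft_force: [-0.6, -0.1, -1.9]
finger_gap: 0.27
```

Emit:
{"name": "arm_command", "arguments": {"commands": [{"xyz": [0,0,0.001],"rotation": [0,0,0],"gripper": 0},{"xyz": [0,0,0.0005],"rotation": [0,0,0],"gripper": 0},{"xyz": [0,0,0],"rotation": [0,0,0],"gripper": 0},{"xyz": [0,0,0],"rotation": [0,0,0],"gripper": 0}]}}

```text
time_s: 18.05
position: [0.5596, 0.1678, 0.0161]
ee_rot: [0.641, 0.767, 0.0, 0.0]
ft_force: [-1.4, 0.3, 2.6]
finger_gap: 0.264
```

```bash
python3 -c "
from go import *
go(.56,.168,.0165,100.17)
f=frame('side');crop(f['img'],145,134,295,244,5,'s13.png')
"
```

```text
t 18.05 pos [0.5596 0.1678 0.0161] h 100.21 gap 0.264 F [-1.4  0.3  2.6]
shift mm [ 0.1  0.4 -0.4] rot z 0.04 rotvec [0.01 0.   0.04]
```

View pics/s13.png

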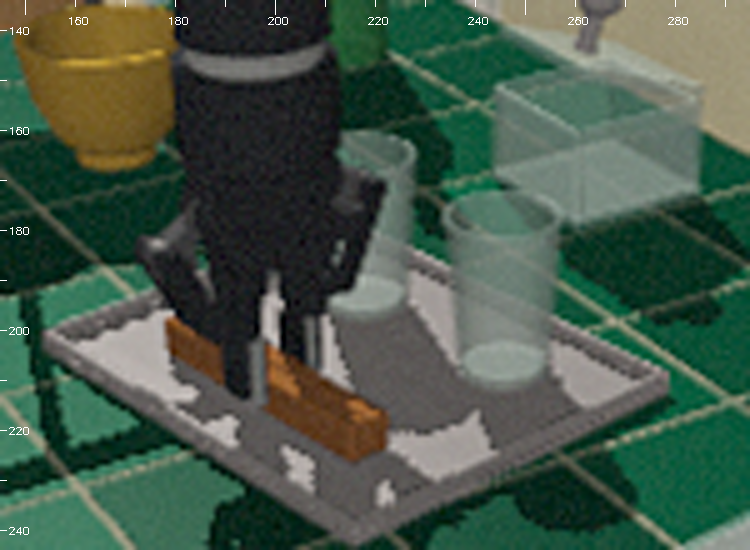

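Contact shows: the z force went from -1.9 to +2.6 N at the expected height. I release gently and lift.

Emit:
{"name": "arm_command", "arguments": {"commands": [{"xyz": [0,0,0],"rotation": [0,0,0],"gripper": 0.3},{"xyz": [0,0,0],"rotation": [0,0,0],"gripper": 0.38},{"xyz": [0,0,0],"rotation": [0,0,0],"gripper": 0.38},{"xyz": [0,0,0],"rotation": [0,0,0],"gripper": 0.38},{"xyz": [0,0,-0.01],"rotation": [0,0,0],"gripper": 0.38},{"xyz": [0,0,-0.03],"rotation": [0,0,0],"gripper": 0.38},{"xyz": [0,0,-0.045],"rotation": [0,0,0],"gripper": 0.38},{"xyz": [0,0,-0.045],"rotation": [0,0,0],"gripper": 0.38},{"xyz": [0,0,-0.045],"rotation": [0,0,0],"gripper": 0},{"xyz": [0,0,-0.02],"rotation": [0,0,0],"gripper": 0}]}}

```text
time_s: 19.1
position: [0.5616, 0.1682, 0.2165]
ee_rot: [0.641, 0.767, 0.003, 0.002]
ft_force: [0.1, -0.2, -0.0]
finger_gap: 0.048
```

```bash
python3 -c "
from go import *
go(*u2w(.02,-.048),.215,96.17)
f=frame('side');crop(f['img'],145,134,295,244,5,'s14.png')
"
```

```text
t 19.1 pos [0.5616 0.1682 0.2165] h 100.22 gap 0.048 F [ 0.1 -0.2 -0. ]
shift mm [-431.9  -41.3    1.2] rot z 4.05 rotvec [ 0.42 -0.01  4.05]
```

View pics/s14.png

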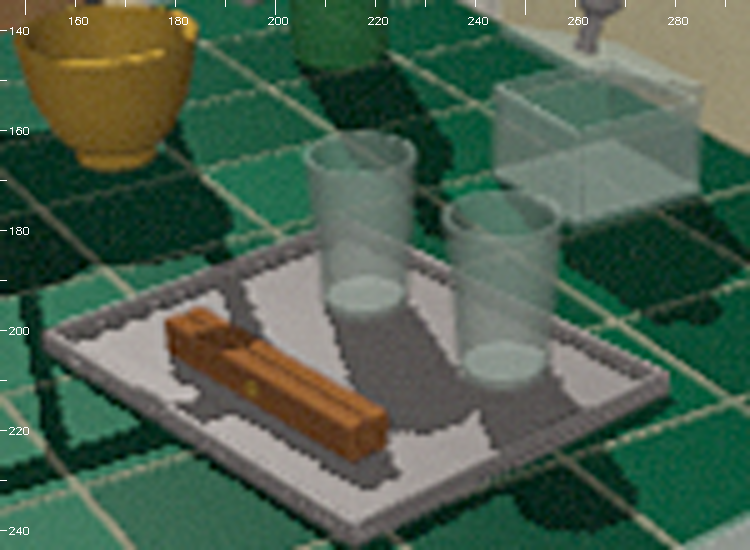

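Emit:
{"name": "arm_command", "arguments": {"commands": [{"xyz": [-0.02,-0.0016,0],"rotation": [0,0,0],"gripper": 0},{"xyz": [-0.036,-0.0035,0],"rotation": [0,0,0],"gripper": 0},{"xyz": [-0.036,-0.0035,0],"rotation": [0,0,0],"gripper": 0},{"xyz": [-0.036,-0.0035,0],"rotation": [0,0,0],"gripper": 0},{"xyz": [-0.036,-0.0035,0],"rotation": [0,0,0],"gripper": 0},{"xyz": [-0.036,-0.0035,0],"rotation": [0,0,0],"gripper": 0},{"xyz": [-0.036,-0.0035,0],"rotation": [0,0,0],"gripper": 0},{"xyz": [-0.036,-0.0035,0],"rotation": [0,0,0],"gripper": 0},{"xyz": [-0.036,-0.0035,0],"rotation": [0,0,0],"gripper": 0},{"xyz": [-0.036,-0.0035,0],"rotation": [0,0,0],"gripper": 0}]}}

```text
time_s: 20.15
position: [0.5877, -0.178, 0.211]
ee_rot: [0.641, 0.767, 0.0, -0.0]
ft_force: [-0.0, 0.9, -0.8]
finger_gap: -0.001
```

Emit:
{"name": "arm_command", "arguments": {"commands": [{"xyz": [-0.036,-0.0035,0],"rotation": [0,0,0],"gripper": 0},{"xyz": [-0.036,-0.0035,0],"rotation": [0,0,0],"gripper": 0},{"xyz": [-0.016,-0.002,0],"rotation": [0,0,4],"gripper": 0},{"xyz": [0,0,0],"rotation": [0,0,0],"gripper": 0},{"xyz": [0,0,0],"rotation": [0,0,0],"gripper": 0},{"xyz": [0,0,0],"rotation": [0,0,0],"gripper": 0}]}}

```text
time_s: 20.75
position: [0.5946, -0.2635, 0.2108]
ee_rot: [0.667, 0.745, 0.0, -0.0]
ft_force: [1.2, -0.4, 0.1]
finger_gap: -0.0
```

```bash
python3 -c "
from go import *
go(*u2w(.022,-.048),.129,96.17)
f=frame('side');crop(f['img'],255,150,405,290,5,'s15.png')
"
```

```text
t 20.75 pos [ 0.5946 -0.2635  0.2108] h 96.33 gap -0.0 F [ 1.2 -0.4  0.1]
shift mm [-1.   4.9 81.8] rot z 0.16 rotvec [-0.02 -0.04  0.16]
```

View pics/s15.png

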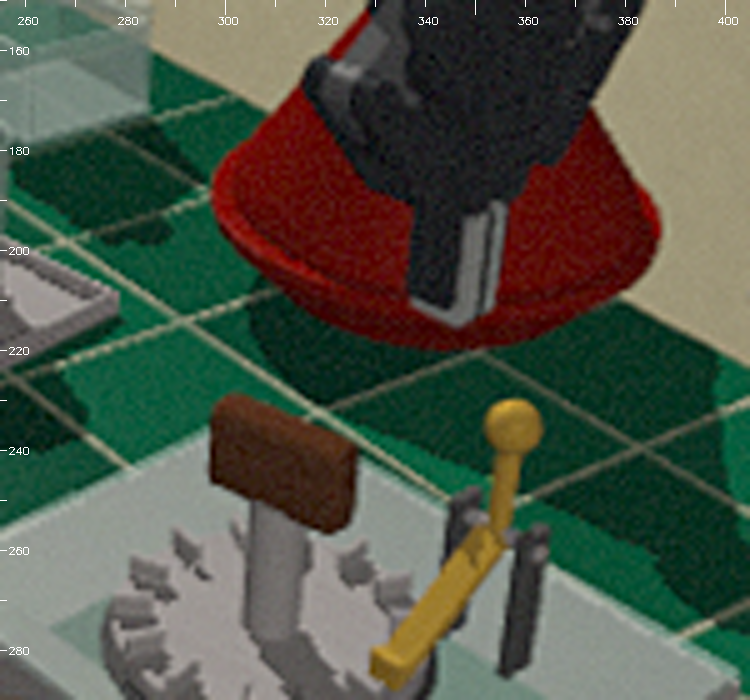

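Emit:
{"name": "arm_command", "arguments": {"commands": [{"xyz": [-0.001,-0.005,0.02],"rotation": [0,0,0],"gripper": 0},{"xyz": [0,0,0.02],"rotation": [0,0,0],"gripper": 0},{"xyz": [0,0,0.02],"rotation": [0,0,0],"gripper": 0},{"xyz": [0,0,0.01],"rotation": [0,0,0],"gripper": 0},{"xyz": [0,0,0.01],"rotation": [0,0,0],"gripper": 0},{"xyz": [0,0,0],"rotation": [0,0,0],"gripper": 0},{"xyz": [0,0,0],"rotation": [0,0,0],"gripper": 0},{"xyz": [0,0,0],"rotation": [0,0,0],"gripper": 0}]}}

```text
time_s: 21.6
position: [0.5905, -0.2667, 0.1318]
ee_rot: [0.668, 0.744, 0.0, 0.001]
ft_force: [0.1, 0.7, -0.0]
finger_gap: -0.003
```

```bash
python3 -c "
from go import *
go(*u2w(.078,-.048),.13,96.17)
f=frame('side');crop(f['img'],255,180,405,300,5,'s16.png')
"
```

```text
t 21.6 pos [ 0.5905 -0.2667  0.1318] h 96.22 gap -0.003 F [ 0.1  0.7 -0. ]
shift mm [ 1.7 65.3  1.9] rot z 0.05 rotvec [0.08 0.06 0.05]
```

View pics/s16.png

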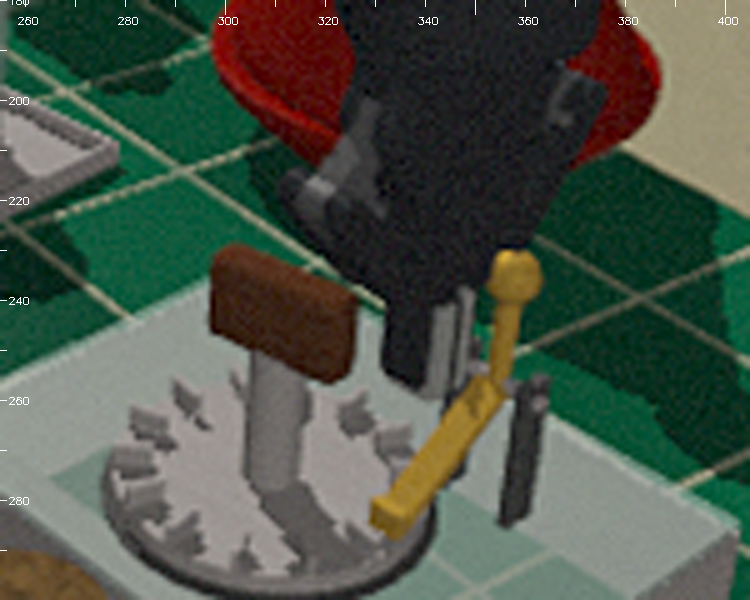

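Emit:
{"name": "arm_command", "arguments": {"commands": [{"xyz": [0.0015,0.01,0.002],"rotation": [0,0,0],"gripper": 0},{"xyz": [0,0.01,0],"rotation": [0,0,0],"gripper": 0},{"xyz": [0,0.012,0],"rotation": [0,0,0],"gripper": 0},{"xyz": [0,0.012,0],"rotation": [0,0,0],"gripper": 0},{"xyz": [0,0.012,0],"rotation": [0,0,0],"gripper": 0},{"xyz": [0,0.009,0],"rotation": [0,0,0],"gripper": 0},{"xyz": [0,0,0],"rotation": [0,0,0],"gripper": 0},{"xyz": [0,0,0],"rotation": [0,0,0],"gripper": 0},{"xyz": [0,0,0],"rotation": [0,0,0],"gripper": 0}]}}

```text
time_s: 22.55
position: [0.6539, -0.2578, 0.1287]
ee_rot: [0.668, 0.744, -0.0, -0.0]
ft_force: [0.8, 0.4, 0.6]
finger_gap: 0.003
```

```bash
python3 -c "
from go import *
go(*u2w(.078,-.048),.13,96.17)
f=frame('side');crop(f['img'],255,160,405,290,5,'s17.png')
"
```

```text
t 22.55 pos [ 0.6539 -0.2578  0.1287] h 96.2 gap 0.003 F [0.8 0.4 0.6]
shift mm [-0.3  1.3 -1.3] rot z 0.03 rotvec [-0.03 -0.01  0.03]
```

View pics/s17.png

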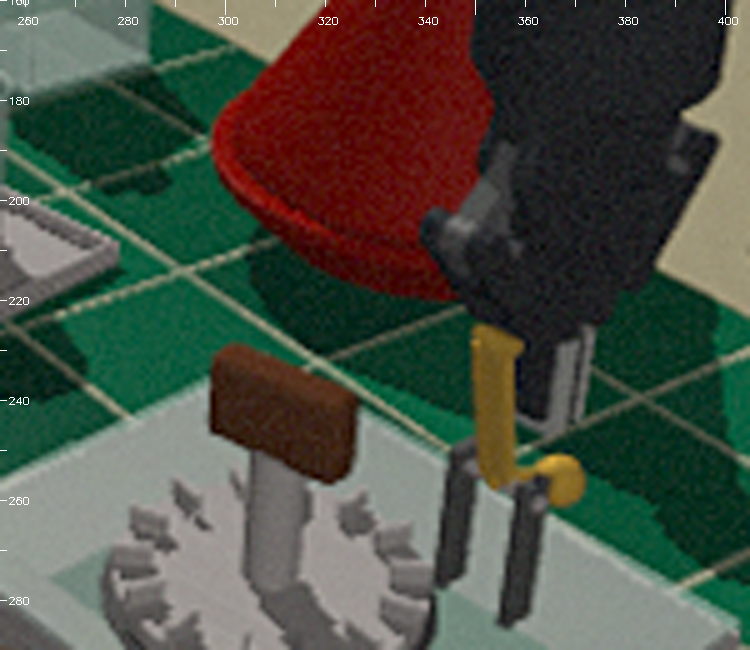

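The pawl has gone over: the nose arm is upright and the ball lies at (366,256). I rise straight up.

Emit:
{"name": "arm_command", "arguments": {"commands": [{"xyz": [0,0,-0.02],"rotation": [0,0,0],"gripper": 0},{"xyz": [0,0,-0.03],"rotation": [0,0,0],"gripper": 0},{"xyz": [0,0,-0.03],"rotation": [0,0,0],"gripper": 0},{"xyz": [0,0,-0.015],"rotation": [0,0,0],"gripper": 0},{"xyz": [0,0,0],"rotation": [0,0,0],"gripper": 0},{"xyz": [0,0,0],"rotation": [0,0,0],"gripper": 0}]}}

```text
time_s: 23.2
position: [0.6539, -0.2579, 0.2234]
ee_rot: [0.668, 0.744, -0.0, -0.0]
ft_force: [0.1, -0.2, -1.5]
finger_gap: -0.001
```

```bash
python3 -c "
from go import *
go(.573,-.218,.215,105.4)
f=frame('side');crop(f['img'],255,190,405,310,5,'s18.png')
"
```

```text
t 23.2 pos [ 0.6539 -0.2579  0.2234] h 96.19 gap -0.001 F [ 0.1 -0.2 -1.5]
shift mm [ 48.4 -76.1   8.4] rot z -9.21 rotvec [-0.02 -0.01 -9.21]
```

View pics/s18.png

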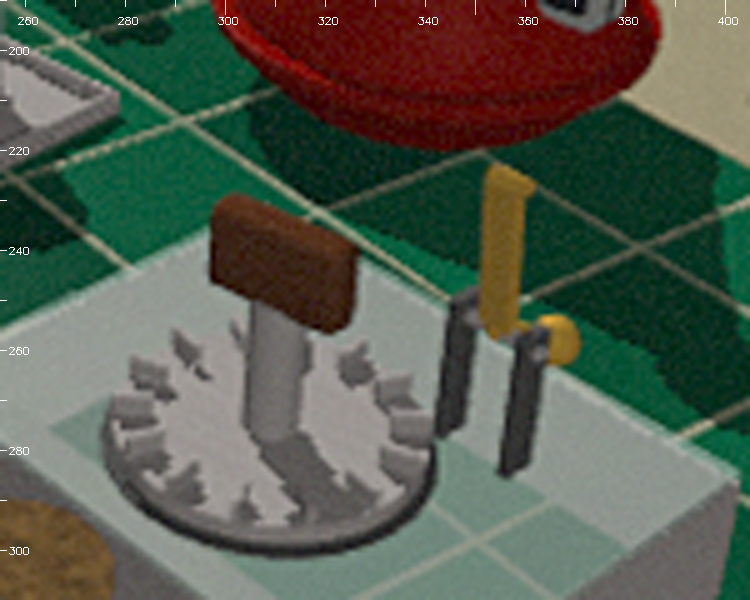

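Emit:
{"name": "arm_command", "arguments": {"commands": [{"xyz": [0.016,-0.026,0],"rotation": [0,0,0],"gripper": 0.45},{"xyz": [0.016,-0.026,0],"rotation": [0,0,0],"gripper": 0.45},{"xyz": [0.0165,-0.024,0],"rotation": [0,0,-4.6],"gripper": 0.45},{"xyz": [0,0,0],"rotation": [0,0,-4.6],"gripper": 0.45},{"xyz": [0,0,0.02],"rotation": [0,0,0],"gripper": 0.45},{"xyz": [0,0,0.02],"rotation": [0,0,0],"gripper": 0.45},{"xyz": [0,0,0],"rotation": [0,0,0],"gripper": 0.45},{"xyz": [0,0,0],"rotation": [0,0,0],"gripper": 0.45},{"xyz": [0,0,0],"rotation": [0,0,0],"gripper": 0.45}]}}

```text
time_s: 24.15
position: [0.5738, -0.218, 0.1842]
ee_rot: [0.606, 0.796, 0.0, 0.0]
ft_force: [0.5, -0.3, 0.4]
finger_gap: 0.449
```

```bash
python3 -c "
from go import *
go(.573,-.218,.1195,105.4)
f=frame('side');crop(f['img'],255,170,405,290,5,'s19.png')
"
```

```text
t 24.15 pos [ 0.5738 -0.218   0.1842] h 105.41 gap 0.449 F [ 0.5 -0.3  0.4]
shift mm [ 0.3 -0.8 64.7] rot z 0.01 rotvec [0.02 0.02 0.01]
```

View pics/s19.png

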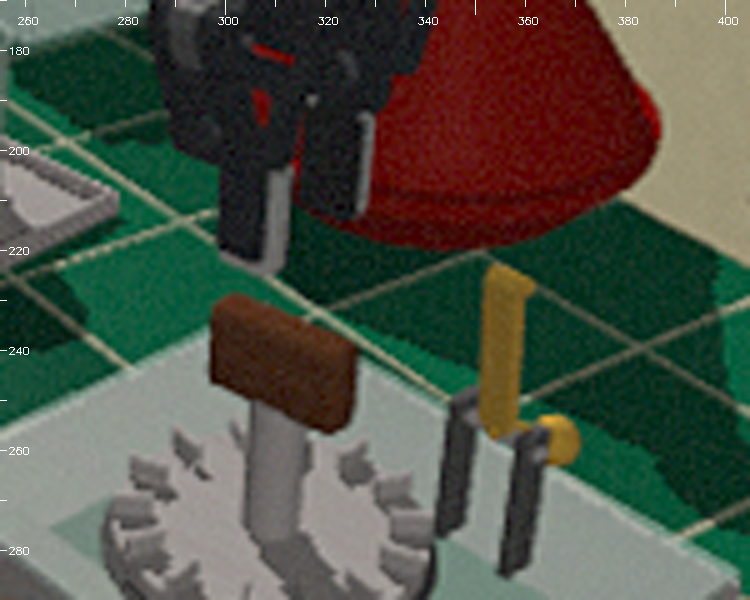

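Emit:
{"name": "arm_command", "arguments": {"commands": [{"xyz": [0,0,0.02],"rotation": [0,0,0],"gripper": 0.45},{"xyz": [0,0,0.02],"rotation": [0,0,0],"gripper": 0.45},{"xyz": [0,0,0.02],"rotation": [0,0,0],"gripper": 0.45},{"xyz": [0,0,0.004],"rotation": [0,0,0],"gripper": 0.45},{"xyz": [0,0,0],"rotation": [0,0,0],"gripper": 0.45},{"xyz": [0,0,0],"rotation": [0,0,0],"gripper": 0.45},{"xyz": [0,0,0],"rotation": [0,0,0],"gripper": 0.3},{"xyz": [0,0,0],"rotation": [0,0,0],"gripper": 0},{"xyz": [0,0,0],"rotation": [0,0,0],"gripper": 0},{"xyz": [0,0,0],"rotation": [0,0,0],"gripper": 0}], "force": 50}}

```text
time_s: 25.2
position: [0.5741, -0.2183, 0.1213]
ee_rot: [0.606, 0.796, -0.0, 0.001]
ft_force: [-1.6, 0.9, 6.7]
finger_gap: 0.19
```

Emit:
{"name": "arm_command", "arguments": {"commands": [{"xyz": [0,0,0],"rotation": [0,0,0],"gripper": 0},{"xyz": [0,0,0],"rotation": [0,0,0],"gripper": 0}]}}

```text
time_s: 25.4
position: [0.5741, -0.2183, 0.1213]
ee_rot: [0.606, 0.796, -0.0, 0.001]
ft_force: [-1.3, -0.2, 6.0]
finger_gap: 0.187
```

```bash
python3 -c "
from go import *
go(.573,-.218,.1195,186.33)
f=frame('side');crop(f['img'],175,170,405,384,3,'s20.png')
"
```

```text
t 25.4 pos [ 0.5741 -0.2183  0.1213] h 105.41 gap 0.187 F [-1.3 -0.2  6. ]
shift mm [ 0.6 -1.   1.8] rot z -80.92 rotvec [-1.000e-02  1.300e-01 -8.092e+01]
```

View pics/s20.png

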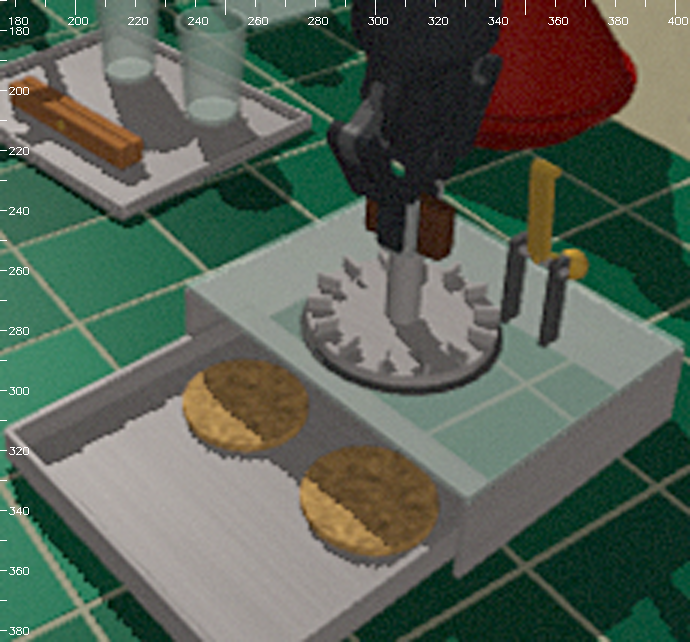

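Emit:
{"name": "arm_command", "arguments": {"commands": [{"xyz": [0,0,0],"rotation": [0,0,-3],"gripper": 0},{"xyz": [0,0,0],"rotation": [0,0,-5],"gripper": 0},{"xyz": [0,0,0],"rotation": [0,0,-5],"gripper": 0},{"xyz": [0,0,0],"rotation": [0,0,-5],"gripper": 0},{"xyz": [0,0,0],"rotation": [0,0,-5],"gripper": 0},{"xyz": [0,0,0],"rotation": [0,0,-5],"gripper": 0},{"xyz": [0,0,0],"rotation": [0,0,-5],"gripper": 0},{"xyz": [0,0,0],"rotation": [0,0,-5],"gripper": 0},{"xyz": [0,0,0],"rotation": [0,0,-5],"gripper": 0},{"xyz": [0,0,0],"rotation": [0,0,-5],"gripper": 0}]}}

```text
time_s: 26.45
position: [0.5742, -0.2183, 0.1213]
ee_rot: [0.228, 0.974, -0.0, 0.001]
ft_force: [-1.6, 0.5, 5.4]
finger_gap: 0.185
```

Emit:
{"name": "arm_command", "arguments": {"commands": [{"xyz": [0,0,0],"rotation": [0,0,-5],"gripper": 0},{"xyz": [0,0,0],"rotation": [0,0,-5],"gripper": 0},{"xyz": [0,0,0],"rotation": [0,0,-5],"gripper": 0},{"xyz": [0,0,0],"rotation": [0,0,-5],"gripper": 0},{"xyz": [0,0,0],"rotation": [0,0,-5],"gripper": 0},{"xyz": [0,0,0],"rotation": [0,0,-4],"gripper": 0},{"xyz": [0,0,0],"rotation": [0,0,-2],"gripper": 0},{"xyz": [0,0,0],"rotation": [0,0,-1],"gripper": 0},{"xyz": [0,0,0],"rotation": [0,0,0],"gripper": 0},{"xyz": [0,0,0],"rotation": [0,0,0],"gripper": 0}]}}

```text
time_s: 27.45
position: [0.5742, -0.2181, 0.1213]
ee_rot: [-0.047, 0.999, -0.0, 0.001]
ft_force: [-1.3, 0.8, 4.7]
finger_gap: 0.19
```

```bash
python3 -c "
from go import *
go(.573,-.218,.1195,186.33);print(read_state()['moment'].round(2))
f=frame('side');crop(f['img'],175,170,405,384,3,'s21.png')
"
```

```text
t 27.45 pos [ 0.5742 -0.2181  0.1213] h -174.6 gap 0.19 F [-1.3  0.8  4.7]
shift mm [1.2 0.3 1.8] rot z -0.93 rotvec [-0.06  0.1  -0.93]
[ 0.15  0.24 -0.04]
```

View pics/s21.png

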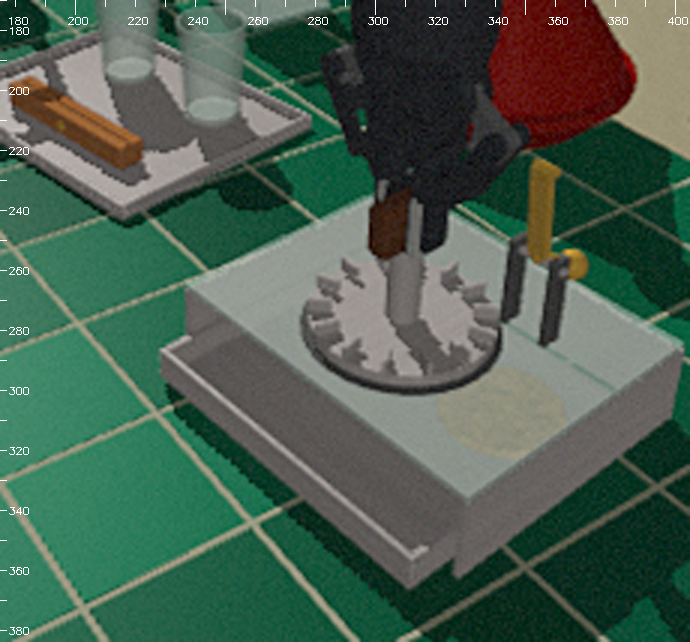

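Emit:
{"name": "arm_command", "arguments": {"commands": [{"xyz": [0,0,0],"rotation": [0,0,-1],"gripper": 0},{"xyz": [0,0,0],"rotation": [0,0,-1],"gripper": 0},{"xyz": [0,0,0],"rotation": [0,0,0],"gripper": 0},{"xyz": [0,0,0],"rotation": [0,0,0],"gripper": 0}]}}

```text
time_s: 27.9
position: [0.5742, -0.2181, 0.1213]
ee_rot: [-0.064, 0.998, -0.0, 0.001]
ft_force: [-1.8, 0.7, 6.3]
finger_gap: 0.186
```

```bash
python3 -c "
from go import *
go(.573,-.218,.1195,186.33);print(read_state()['moment'].round(2))
"
```

```text
t 27.9 pos [ 0.5742 -0.2181  0.1213] h -172.61 gap 0.186 F [-1.8  0.7  6.3]
shift mm [1.2 0.3 1.8] rot z 1.06 rotvec [-0.06  0.1   1.06]
[ 0.12  0.2  -0.16]
```

Emit:
{"name": "arm_command", "arguments": {"commands": [{"xyz": [0,0,0],"rotation": [0,0,-1],"gripper": 0},{"xyz": [0,0,0],"rotation": [0,0,-1],"gripper": 0},{"xyz": [0,0,0],"rotation": [0,0,0],"gripper": 0},{"xyz": [0,0,0],"rotation": [0,0,0],"gripper": 0}]}}

```text
time_s: 28.3
position: [0.5742, -0.2181, 0.1213]
ee_rot: [-0.081, 0.997, -0.0, 0.001]
ft_force: [-1.5, 1.3, 4.9]
finger_gap: 0.187
```

```bash
python3 -c "
from go import *
go(.573,-.218,.1195,186.33);print(read_state()['moment'].round(2))
"
```

```text
t 28.3 pos [ 0.5742 -0.2181  0.1213] h -170.7 gap 0.187 F [-1.5  1.3  4.9]
shift mm [1.1 0.3 1.8] rot z 2.97 rotvec [-0.05  0.11  2.97]
[ 0.2   0.22 -0.66]
```

Emit:
{"name": "arm_command", "arguments": {"commands": [{"xyz": [0,0,0],"rotation": [0,0,0],"gripper": 0.45},{"xyz": [0,0,0],"rotation": [0,0,0],"gripper": 0.45},{"xyz": [0,0,0],"rotation": [0,0,0],"gripper": 0.45},{"xyz": [0,0,-0.02],"rotation": [0,0,0],"gripper": 0.45},{"xyz": [0,0,-0.03],"rotation": [0,0,0],"gripper": 0.45},{"xyz": [0,0,-0.04],"rotation": [0,0,0],"gripper": 0.45},{"xyz": [0,0,-0.04],"rotation": [0,0,0],"gripper": 0.45},{"xyz": [0.04,0.02,0],"rotation": [0,0,0],"gripper": 0.45},{"xyz": [0.04,0.02,0],"rotation": [0,0,0],"gripper": 0.45},{"xyz": [0.04,0.02,0],"rotation": [0,0,0],"gripper": 0.45}]}}

```text
time_s: 29.3
position: [0.4441, -0.1778, 0.2498]
ee_rot: [-0.082, 0.997, -0.0, 0.0]
ft_force: [0.6, -0.5, 0.5]
finger_gap: 0.449
```

Emit:
{"name": "arm_command", "arguments": {"commands": [{"xyz": [0.04,0.02,0],"rotation": [0,0,0],"gripper": 0.45},{"xyz": [0.04,0.02,0],"rotation": [0,0,0],"gripper": 0.45},{"xyz": [0,0,0],"rotation": [0,0,0],"gripper": 0.45},{"xyz": [0,0,0],"rotation": [0,0,0],"gripper": 0.45},{"xyz": [0,0,0],"rotation": [0,0,0],"gripper": 0.45}]}}

```text
time_s: 29.8
position: [0.3611, -0.1526, 0.2503]
ee_rot: [-0.082, 0.997, -0.001, 0.001]
ft_force: [0.4, -0.1, 0.8]
finger_gap: 0.452
```

```bash
python3 -c "
from go import *
go(.573,-.218,.1195,186.33)
f=frame('top');crop(f['img'],280,140,410,260,6,'t22.png');cv2.imwrite('pics/t22f.png',f['img'][:,:,::-1])
f=frame('side');crop(f['img'],145,130,405,355,3,'s22.png');
"
```

```text
t 29.8 pos [ 0.3611 -0.1526  0.2503] h -170.58 gap 0.452 F [ 0.4 -0.1  0.8]
shift mm [-198.2  -99.   131.2] rot z 3.09 rotvec [-0.07  0.09  3.09]
```

View pics/t22.png

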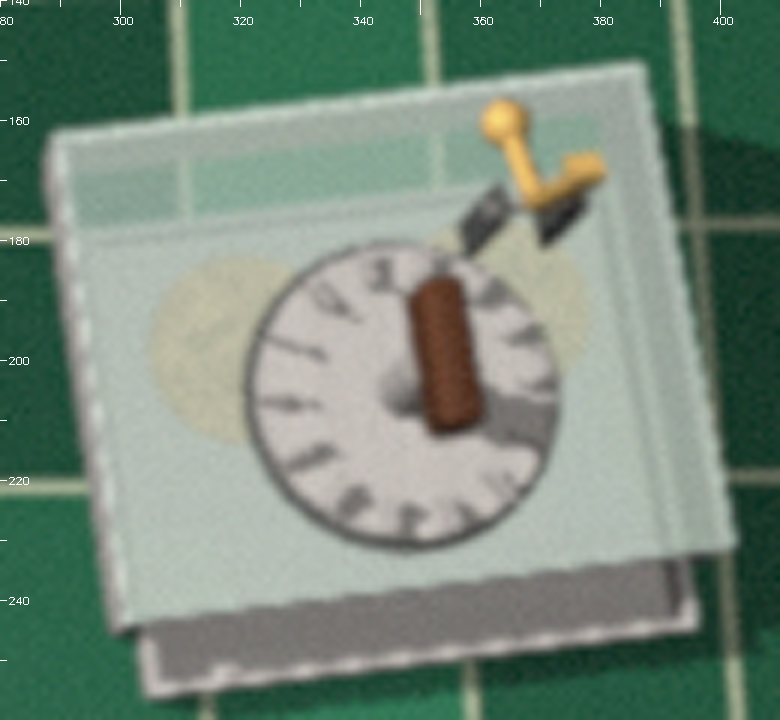

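View pics/s22.png

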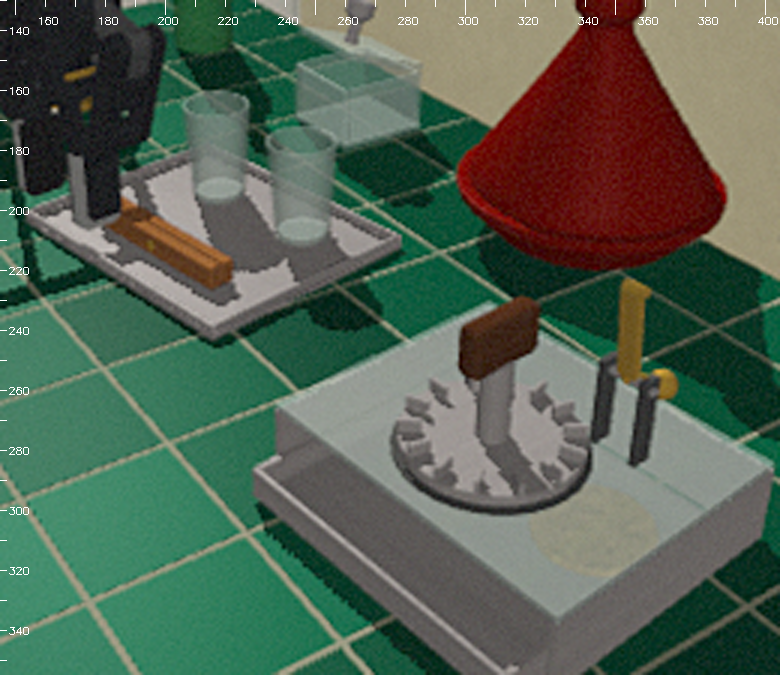

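View pics/t22f.png

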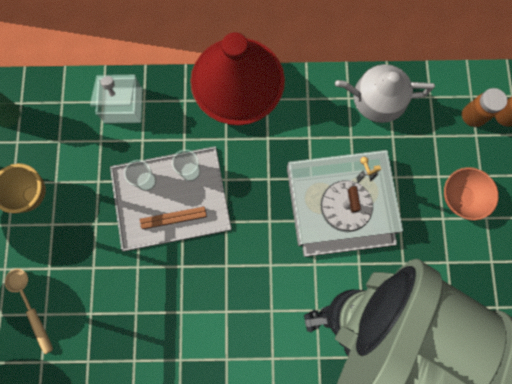

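The tray and knob line up with the start picture: front lip corners at (304,255) and (396,245), and the bar in the same place. The coasters are in the tray, the pawl is thrown, the trivet lies flat inside the tea tray, the glasses are unmoved, and the arm is clear.

```bash
python3 -c "
from station import *
print(finish_job())"
```

```text
the job is handed in; nothing more can be done
None
```

The job is done and handed in at about 30 s of the 67 s allowed.

- **Winding out:** I turned the knob clockwise three clicks, to 29.5°, 55.2° and 80.9°, pausing about 0.7 s after each. I checked the pawl by picture after clicks one and three, but not after click two.
- **Trivet:** I lifted it out and set it down flat on the free half of the tea tray. Contact showed at 2.6 N before I released it.
- **Winding home:** I threw the pawl right back, then turned the knob back until it pressed on its home stop (0.66 N m).

In the last pictures the knob and front lip were where they started and the pawl was still thrown back. Both coasters were in the steel tray, and the trivet lay flat inside the rim. The glasses looked unmoved and the arm was clear of everything.

Two small things did not go exactly as planned. The two cameras differed by about 2 mm on the trivet's position, and the grasp had room for that. After releasing the knob I first moved about 80 mm the wrong way, at a safe height and touching nothing.

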